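# Park the mill heads on their spindles in the mint drawer

## Task

Pull the mint-green drawer fully out and put away every mill head standing on the counter, each upright on a spindle of its own in the drawer: set it over the spindle and turn it under light pressure, never forcing it, until its hidden key drops into the slot and the head sits flat on the dock plate. Then push the drawer fully shut, and leave the other things on the counter where they are.

Things in the scene. Friction and masses are not known exactly. Their poses are not given: they have to be found in the camera images.
- cabinet: mint-green steel drawer unit on the counter, fixed, 280 mm deep (x), 340 wide (y), 126 high. Origin: centre of its underside; x points to its back, so the drawer slides out along -x. Front face at x = -140 mm. The drawer opening's upper edge is 106 mm above the counter: a head that is home passes under it with 6 mm to spare, one not home does not
- drawer (a joint): how far the drawer is out, m: 0 = shut on its stop, 0.17 = fully out on its stop; friction about 2 N, stays where left. Front panel 334 wide, 14 thick, top edge 104 mm above the counter; side walls' top at 80 mm. A can opener and a bottle opener lie loose behind a low divider behind the spindles, under 45 mm above the counter
- drawer_knob (a point): centre of the round dark bakelite knob on the drawer front (36 mm across, 24 mm thick along the drawer's sliding direction, its back 12 mm off the drawer front), 85 mm above the counter; axes as the cabinet. Moves with the drawer
- spindle0 (a point): home point of spindle 0 (of 4 in a row across the drawer, 78 mm apart): on its axis, on the dock plate's flat top, where the centre of a head's mouth lies when home. z up; moves with the drawer. Spindle: dark boss 28 mm across, 22 mm high above this point, with a 9 mm wide cross slot open to the top. A head at the wrong angle rides with its mouth 12 mm above this point (less when pressed)
- spindle1 (a point): home point of spindle 1, as for spindle 0. How spindles behave: slots stand at unknown angles, stiff to turn (0.12 N m). Spindles are sprung: they sink from 3.2 N, by at most 6 mm at 5.6 N. The key (bars 27 x 5 mm) enters when within 0.14 rad (repeats each quarter turn) and 1.5 mm of centre: the spindle springs up, the load drops, the head goes flat on the plate. 
- spindle2 (a point): home point of spindle 2 (of 4 in a row across the drawer, 78 mm apart): on its axis, on the dock plate's flat top, where the centre of a head's mouth lies when home. z up; moves with the drawer. Spindle: dark boss 28 mm across, 22 mm high above this point, with a 9 mm wide cross slot open to the top. A head at the wrong angle rides with its mouth 12 mm above this point (less when pressed)
- spindle3 (a point): home point of spindle 3, as for spindle 0. How spindles behave: slots stand at unknown angles, stiff to turn (0.12 N m). Spindles are sprung: they sink from 3.2 N, by at most 6 mm at 5.6 N. The key (bars 27 x 5 mm) enters when within 0.14 rad (repeats each quarter turn) and 1.5 mm of centre: the spindle springs up, the load drops, the head goes flat on the plate. 
- head0: mill grinding head, one of up to four alike (None if absent), 78 mm tall, 0.16 kg, bottom-heavy, standing on its open mouth: hollow aluminium skirt (61 mm outside at the mouth, 47 mm at z = 26 mm), shoulder up to z = 43 mm, then a dark bakelite grip, a plain 34 mm cylinder, z = 43 to 78 mm. Origin: centre of the mouth rim; z up. In the skirt, unseen: a cross key along its own x and y, lower edge at z = 10 mm
- head1: mill grinding head, one of up to four alike (None if absent), 78 mm tall, 0.16 kg, bottom-heavy, standing on its open mouth: hollow aluminium skirt (61 mm outside at the mouth, 47 mm at z = 26 mm), shoulder up to z = 43 mm, then a dark bakelite grip, a plain 34 mm cylinder, z = 43 to 78 mm. Origin: centre of the mouth rim; z up. In the skirt, unseen: a cross key along its own x and y, lower edge at z = 10 mm
- head2: mill grinding head, one of up to four alike (None if absent), 78 mm tall, 0.16 kg, bottom-heavy, standing on its open mouth: hollow aluminium skirt (61 mm outside at the mouth, 47 mm at z = 26 mm), shoulder up to z = 43 mm, then a dark bakelite grip, a plain 34 mm cylinder, z = 43 to 78 mm. Origin: centre of the mouth rim; z up. In the skirt, unseen: a cross key along its own x and y, lower edge at z = 10 mm
- head3: mill grinding head, one of up to four alike (None if absent), 78 mm tall, 0.16 kg, bottom-heavy, standing on its open mouth: hollow aluminium skirt (61 mm outside at the mouth, 47 mm at z = 26 mm), shoulder up to z = 43 mm, then a dark bakelite grip, a plain 34 mm cylinder, z = 43 to 78 mm. Origin: centre of the mouth rim; z up. In the skirt, unseen: a cross key along its own x and y, lower edge at z = 10 mm
- jar_key: bystander: cream plastic jar key lying flat on the counter, 135 x 50 x 10 mm; origin under the middle of its length
- corkscrew: bystander: nickel corkscrew lying flat, T shape, bar 90 mm, worm 110 mm long, 20 mm high; origin under the middle of the bar
- pour_spout: bystander: glass pour spout with a cork foot, standing, 34 mm across, about 90 mm tall; origin centre of its underside
- jam_jar: bystander: glass jar with steel lid, 66 mm across, 100 mm tall; origin centre of its underside
- mug: bystander: white mug, 76 mm across, 85 mm tall; origin centre of its underside
- spatula: bystander: spatula lying flat; origin under its middle
Not all that is in view belongs to the job. What is shaped like the head2 but orange or yellow is not meant.

How it is judged (in metres and radians):
On the way, in this order (a step that is already met when the one before it is completed fails the run):
1. the drawer is drawn out (more than 150 mm) (value of joint drawer above 0.15 m), for 0.2 s.
2. with the drawer out, every mill head is home on a spindle (((horizontal distance between head0 and spindle0 below 0.004 m and z of head0 in the frame of spindle0 between -0.004 and 0.004 m) or (horizontal distance between head0 and spindle1 below 0.004 m and z of head0 in the frame of spindle1 between -0.004 and 0.004 m) or (horizontal distance between head0 and spindle2 below 0.004 m and z of head0 in the frame of spindle2 between -0.004 and 0.004 m) or (horizontal distance between head0 and spindle3 below 0.004 m and z of head0 in the frame of spindle3 between -0.004 and 0.004 m)) and ((horizontal distance between head1 and spindle0 below 0.004 m and z of head1 in the frame of spindle0 between -0.004 and 0.004 m) or (horizontal distance between head1 and spindle1 below 0.004 m and z of head1 in the frame of spindle1 between -0.004 and 0.004 m) or (horizontal distance between head1 and spindle2 below 0.004 m and z of head1 in the frame of spindle2 between -0.004 and 0.004 m) or (horizontal distance between head1 and spindle3 below 0.004 m and z of head1 in the frame of spindle3 between -0.004 and 0.004 m)) and ((horizontal distance between head2 and spindle0 below 0.004 m and z of head2 in the frame of spindle0 between -0.004 and 0.004 m) or (horizontal distance between head2 and spindle1 below 0.004 m and z of head2 in the frame of spindle1 between -0.004 and 0.004 m) or (horizontal distance between head2 and spindle2 below 0.004 m and z of head2 in the frame of spindle2 between -0.004 and 0.004 m) or (horizontal distance between head2 and spindle3 below 0.004 m and z of head2 in the frame of spindle3 between -0.004 and 0.004 m)) and ((horizontal distance between head3 and spindle0 below 0.004 m and z of head3 in the frame of spindle0 between -0.004 and 0.004 m) or (horizontal distance between head3 and spindle1 below 0.004 m and z of head3 in the frame of spindle1 between -0.004 and 0.004 m) or (horizontal distance between head3 and spindle2 below 0.004 m and z of head3 in the frame of spindle2 between -0.004 and 0.004 m) or (horizontal distance between head3 and spindle3 below 0.004 m and z of head3 in the frame of spindle3 between -0.004 and 0.004 m)) and value of joint drawer above 0.1 m), for 0.3 s.
At the end, for the whole second after the job is handed in: every mill head present is home on a spindle (its mouth centre within 4 mm of the spindle's point sideways and in height), and the drawer is shut to within 6 mm of its stop (((horizontal distance between head0 and spindle0 below 0.004 m and z of head0 in the frame of spindle0 between -0.004 and 0.004 m) or (horizontal distance between head0 and spindle1 below 0.004 m and z of head0 in the frame of spindle1 between -0.004 and 0.004 m) or (horizontal distance between head0 and spindle2 below 0.004 m and z of head0 in the frame of spindle2 between -0.004 and 0.004 m) or (horizontal distance between head0 and spindle3 below 0.004 m and z of head0 in the frame of spindle3 between -0.004 and 0.004 m)) and ((horizontal distance between head1 and spindle0 below 0.004 m and z of head1 in the frame of spindle0 between -0.004 and 0.004 m) or (horizontal distance between head1 and spindle1 below 0.004 m and z of head1 in the frame of spindle1 between -0.004 and 0.004 m) or (horizontal distance between head1 and spindle2 below 0.004 m and z of head1 in the frame of spindle2 between -0.004 and 0.004 m) or (horizontal distance between head1 and spindle3 below 0.004 m and z of head1 in the frame of spindle3 between -0.004 and 0.004 m)) and ((horizontal distance between head2 and spindle0 below 0.004 m and z of head2 in the frame of spindle0 between -0.004 and 0.004 m) or (horizontal distance between head2 and spindle1 below 0.004 m and z of head2 in the frame of spindle1 between -0.004 and 0.004 m) or (horizontal distance between head2 and spindle2 below 0.004 m and z of head2 in the frame of spindle2 between -0.004 and 0.004 m) or (horizontal distance between head2 and spindle3 below 0.004 m and z of head2 in the frame of spindle3 between -0.004 and 0.004 m)) and ((horizontal distance between head3 and spindle0 below 0.004 m and z of head3 in the frame of spindle0 between -0.004 and 0.004 m) or (horizontal distance between head3 and spindle1 below 0.004 m and z of head3 in the frame of spindle1 between -0.004 and 0.004 m) or (horizontal distance between head3 and spindle2 below 0.004 m and z of head3 in the frame of spindle2 between -0.004 and 0.004 m) or (horizontal distance between head3 and spindle3 below 0.004 m and z of head3 in the frame of spindle3 between -0.004 and 0.004 m)) and value of joint drawer below 0.006 m); the robot touches nothing.
It fails at once if a head is forced: it presses on the drawer unit, its dock or spindles with more than 40 N (contact force between any of head0, head1, head2, head3 and cabinet above 40 N).
It fails at once if a bystander on the counter is moved more than 40 mm (distance of any of jar_key, corkscrew, pour_spout, jam_jar, mug, spatula from where it was at the start of the episode above 0.04 m).
Of head0, head1, head2, head3 only 3 to 4 are there at a start; the rules pass over those that are not, and their reading is None.
At some moment in a run one of head0, head1, head2, head3 may be knocked a few centimetres aside while the robot is not near it.
It also fails if it takes over 210 s, if anything falls off the work surface, if the arm or the gripper's body presses on something with over 40 N, if the wrist force passes 120 N, or if a joint passes its speed limit or range.

## Robot

A 6-joint arm with a two-finger parallel gripper is mounted at the origin on the work surface. World frame = base frame: x ahead of the robot, y to its left, z up, the work surface at z = 0. Lengths are in mm, angles in rad, forces in N, time in s.
With the tool pointing down it reaches from about 350 to 875 mm from the base axis. Payload 4.2 kg.
Tool frame: the origin (TCP) lies midway between the tips of the shut fingers; the grasp point (between the pads) lies 19 mm behind it (arm.tcp_to_grasp is the distance from the TCP to the grasp point, in mm); z points along the fingers, y is the line along which they close (so a half turn about z gives the same grasp; the last joint's range is limited). The gripper opens to 85 mm and grips with 20 to 120 N. Pads are 22 mm wide; open, the fingers measure 114 mm over their backs; the gripper's body (76 mm by 85 mm) begins 54 mm behind the grasp point. The pads swing forward as they close: fully open they stand 13 mm farther back than shut.
Start: joints at [-1.014, 0.385, 0.008, 0, -1.194, -0.259], TCP at [183.402, -597.464, 231.312] pointing down, gripper open.
Joint ranges: [-3.14, 3.14], [-1.21, 2.06], [-1.07, 1.41], [-3.16, 2.05], [-2.99, -0.16], [-3.1, 3.1]. Speed limits (rad/s): [2.79, 2.79, 3.14, 3.14, 3.14, 3.14].

## Interface

Orientations are given as a unit quaternion [x, y, z, w].
In Python, from bench import arm, imaging, job, models gives the robot as it stands.
- The arm moves only by the tool arm_command, never from a script. Its argument "rows" is a list of rows, each an object with "grip": the opening, from 0 (shut) to 1 (fully open); "linear": the shift along the tool's x, y, z in mm, a list of three; "rot": the turn, a rotation vector about the tool's x, y, z in rad, a list of three. In form: [{"grip": grip, "linear": [tx, ty, tz], "rot": [rx, ry, rz]}, ...]. A call has 1 to 10 rows; each row is the pose to reach, as a shift and turn from the pose commanded when the call began, along the tool's axes at that moment; what a row does not reach only later rows make up. A row lasts 1/8 s, in which the tool goes at most 62.5 mm and 10.7 degrees, less where a joint would pass 70% of its speed; a pose out of reach is approached as far as the arm can. A call with a gripper value outside its range is refused whole. The fingers move at their own pace and stop on an object; the grip force is fixed at half the most. Time passes only in rows, so rows that repeat a pose let the fingers close. It gives the time, the measured TCP pose, the force, the opening and the grip force at its end, in the units of the state.
- arm.read_state(): the state, without advancing time (a new reading comes with each control period).
- imaging.get_image(name): name is "side" or "top"; returns a dict with "frame" (384x512x3 uint8, red, green, blue), "fx", "fy", "cx", "cy" (pixels), "k1" (the pictures are not rectified: a ray, as slopes to the right and down, at radius r is drawn at 1 + k1 r^2 times it, then the intrinsics apply), "extrinsics" (4x4, takes a point from world to camera coordinates). Camera axes: x right, y down, z forward; pixel columns grow to the right and rows downward; lengths in mm; the calibration is good to about 2 mm. A picture is of the moment at which its call begins. There is no depth.
- job.job_done(): hands the job in; it is judged then, once.
Trained networks look in a picture, given as the dict that the camera call returned (one of the last four; its "shot" number tells which), for a name from the list of things; names that differ only in an ending like _2 or _b are one class to them, and where a whole thing is asked for, a point or a joint stands for the part that bears it (a point fixed in the world has none). Each returns a list of dicts, best first, with "score" (0 to 1); they miss things now and then, are a little off and sometimes report something else, mostly with a low value. They report only what shows in the picture. A call takes as long as a camera call. They do not tell look-alikes from the thing itself.
- models.spot_in(picture, query): "rect" ([left, top, right, bottom] in pixels, round what is visible of it).
- models.tip_of(picture, query): "pixel" ([column, row] in pixels: a listed point, or the origin of a listed thing).
The state is a dict: "clock": time; "joints": joint angles; "joint_vel": joint speeds; "joint_efforts": joint torques, N m; "position": TCP position; "ee_rot": TCP orientation; "contact_force": force on the tool from outside, world axes, zero at the start; "wrist_torque": the same for the moment, N m; "gripper_width": finger opening in mm; "grasp_force": force on a finger pad.
Only numpy, scipy, OpenCV 4.12 (cv2) and the standard library are available. Lean on these libraries where they do the work, as an engineer would, in place of code of your own. Each camera call takes 0.05 s, during which the arm holds its last target. There are 200 camera calls.

## Working session

There is one attempt and no reset: what is moved stays moved. The work goes in short steps, Python scripts to look and compute and a tool call to move; the robot and the scene stay as the last step left them, time stands still between calls to the robot, and variables do not carry over. Pictures are saved under pics/ and viewed, at most 14 in all, crops included, and the job is handed in when it is done.

Besides the shell and the picture viewer there is one more tool, called after "Request:" by a JSON object that holds its "op" and its "data", one argument or row to a line. arm_command: Moves the arm, as the interface text tells. Its arguments: {"type":"object","properties":{"rows":{"type":"array"}},"required":["rows"]}

```bash
mkdir -p pics; ls; cat > h.py <<'E'
import numpy as np, cv2
from bench import arm, imaging, job, models
from scipy.spatial.transform import Rotation as R
def ray(im,px):
    x=np.array([(px[0]-im['cx'])/im['fx'],(px[1]-im['cy'])/im['fy']]); u=x.copy()
    for _ in range(30): u=x/(1+im['k1']*(u@u))
    E=np.array(im['extrinsics']); Rm,t=E[:3,:3],E[:3,3]
    return -Rm.T@t, Rm.T@np.array([u[0],u[1],1])
def atz(im,px,z):
    c,d=ray(im,px); return c+d*(z-c[2])/d[2]
def proj(im,p):
    E=np.array(im['extrinsics']); q=E[:3,:3]@np.array(p,float)+E[:3,3]; u=q[:2]/q[2]; u=u*(1+im['k1']*(u@u))
    return np.array([u[0]*im['fx']+im['cx'],u[1]*im['fy']+im['cy']])
def save(im,n,crop=None,s=1):
    f=im['frame'][:,:,::-1]
    if crop: f=f[crop[1]:crop[3],crop[0]:crop[2]]
    cv2.imwrite('pics/'+n,cv2.resize(f,None,fx=s,fy=s,interpolation=cv2.INTER_CUBIC))
def tri(ia,pa,ib,pb):
    ca,da=ray(ia,pa);cb,db=ray(ib,pb)
    s=np.linalg.lstsq(np.c_[da,-db],cb-ca,rcond=None)[0]
    return (ca+da*s[0]+cb+db*s[1])/2, np.linalg.norm(ca+da*s[0]-cb-db*s[1])
E
python3 - <<'E'
from h import *
for n in('top','side'):
    im=imaging.get_image(n); save(im,n+'0.png',s=1.5)
    E=np.array(im['extrinsics']); print(n,(-E[:3,:3].T@E[:3,3]).round(),im['fx'],im['k1'])
    for q,z in(('head0',0),('drawer_knob',85),('cabinet',0),('mug',0),('jam_jar',0),('pour_spout',0),('jar_key',0),('corkscrew',0),('spatula',0)):
        for r in models.tip_of(im,q)[:6]: print(q,round(r['score'],2),np.round(r['pixel']),atz(im,r['pixel'],z).round())
s=arm.read_state();print(s['position'],s['ee_rot'],R.from_quat(s['ee_rot']).as_matrix().round(3))
E
```

```text
pics
top [ 477.    0. 1409.] 380.5003685916907 -0.06369015644273292
head0 0.7 [173. 235.] [408. 302.   0.]
head0 0.64 [170. 189.] [578. 317.   0.]
head0 0.64 [208. 248.] [361. 173.   0.]
head0 0.54 [350. 235.] [ 406. -351.    0.]
head0 0.49 [347. 184.] [ 596. -345.    0.]
head0 0.47 [142. 174.] [636. 421.   0.]
drawer_knob 0.76 [246. 174.] [624.  32.  85.]
drawer_knob 0.62 [168. 188.] [577. 303.  85.]
cabinet 0.86 [252. 131.] [797.  13.   0.]
cabinet 0.74 [255. 150.] [727.   0.   0.]
mug 0.72 [387. 204.] [ 522. -492.    0.]
jam_jar 0.56 [122. 202.] [532. 493.   0.]
jam_jar 0.41 [248. 131.] [796.  25.   0.]
pour_spout 0.43 [176. 150.] [728. 296.   0.]
jar_key 0.84 [137. 242.] [382. 437.   0.]
corkscrew 0.68 [366. 237.] [ 399. -410.    0.]
corkscrew 0.5 [169. 189.] [579. 318.   0.]
spatula 0.71 [351. 158.] [ 697. -363.    0.]
side [ 13. 816. 852.] 396.15454528224643 0.04568758347361803
head0 0.94 [190. 274.] [577. 310.   0.]
head0 0.84 [348. 186.] [ 412. -347.    0.]
head0 0.81 [246. 303.] [397. 291.   0.]
head0 0.73 [107. 300.] [688. 499.   0.]
head0 0.73 [284. 278.] [363. 159.   0.]
head0 0.67 [148. 293.] [622. 422.   0.]
drawer_knob 0.57 [239. 195.] [624.  30.  85.]
cabinet 0.74 [198. 193.] [816.  20.   0.]
mug 0.82 [337. 163.] [ 516. -468.    0.]
jam_jar 0.78 [150. 328.] [536. 489.   0.]
jam_jar 0.6 [350. 187.] [ 402. -347.    0.]
pour_spout 0.51 [155. 251.] [722. 306.   0.]
jar_key 0.94 [212. 344.] [389. 430.   0.]
corkscrew 0.63 [359. 179.] [ 398. -417.    0.]
spatula 0.73 [284. 158.] [ 699. -366.    0.]
[ 183.39126172 -597.4599411   231.32788863] [-1.48339132e-01  9.88936551e-01  1.81369536e-06  2.83518513e-06] [[-0.956 -0.293  0.   ]
 [-0.293  0.956  0.   ]
 [-0.     0.    -1.   ]]
```

View pics/top0.png

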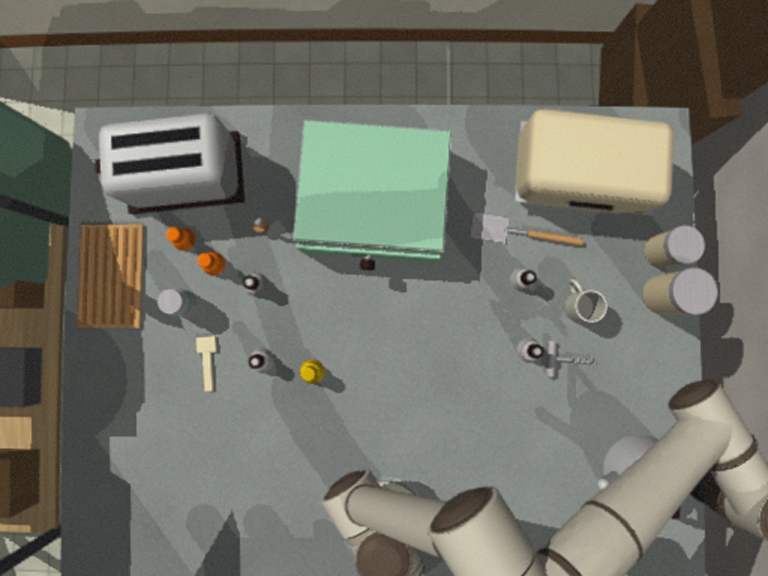

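View pics/side0.png

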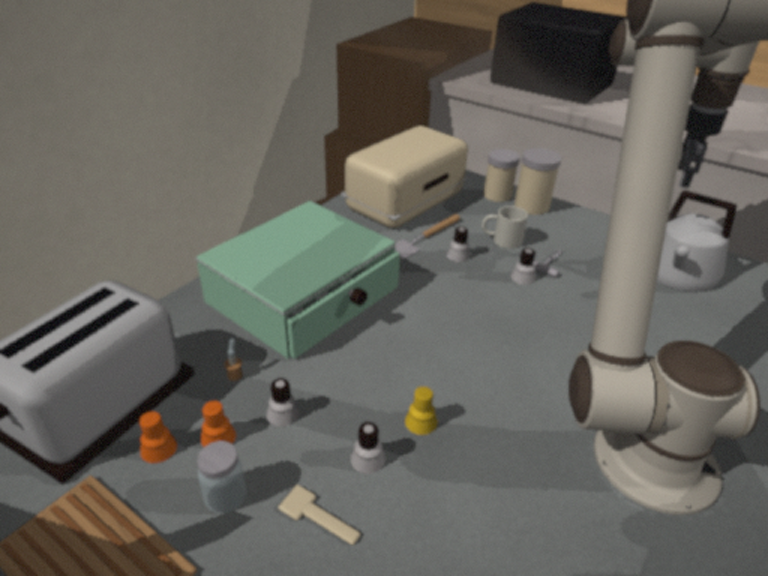

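The top view shows four grey heads with black grips at about (252,283), (258,361), (535,351) and (527,278) in the 1.5x picture. The orange and yellow ones are decoys. The cabinet is turned slightly and its knob is at (368,263). I'll refine the yaw and knob, and work out the first move.

```bash
cat >> h.py <<'E'
def yawof(q):
    m=R.from_quat(q).as_matrix(); return np.arctan2(m[1,1],m[0,1])  # direction of tool y
def go(pos,yaw=None):
    """yaw: world direction of tool y, tool down"""
    s=arm.read_state(); M=R.from_quat(s['ee_rot']); d=M.inv().apply(np.array(pos)-s['position'])
    if yaw is None: yaw=yawof(s['ee_rot'])
    y=np.array([np.cos(yaw),np.sin(yaw),0]); z=np.array([0,0,-1.]); T=R.from_matrix(np.c_[np.cross(y,z),y,z])
    print('lin',d.round(1),'rot',(M.inv()*T).as_rotvec().round(3),'yaw now',round(yawof(s['ee_rot']),3),'j6',round(s['joints'][5],2))
E
python3 - <<'E'
from h import *
a=imaging.get_image('top'); b=imaging.get_image('side')
hsv=cv2.cvtColor(a['frame'],cv2.COLOR_RGB2HSV)
m=((abs(hsv[...,0].astype(int)-72)<14)&(hsv[...,1]>50)).astype(np.uint8); m[:, :180]=0; m[:,320:]=0;m[190:]=0
c=max(cv2.findContours(m,0,2)[0],key=cv2.contourArea); r=cv2.boxPoints(cv2.minAreaRect(c)); print(r)
ap=cv2.approxPolyDP(c,5,True)[:,0]; print(ap.tolist(),[atz(a,p,126).round().tolist() for p in ap])
ka=models.tip_of(a,'drawer_knob')[0]['pixel'];kb=models.tip_of(b,'drawer_knob')[0]['pixel']
print(ka,kb,tri(a,ka,b,kb),atz(a,ka,85),atz(b,kb,85))
save(b,'knob.png',[130,120,290,250],4)
E
```

```text
[[196.37596 159.16238]
 [202.27095  80.16947]
 [300.58905  87.50664]
 [294.6941  166.49954]]
[[204, 81], [198, 159], [294, 166], [299, 88]] [[946.0, 177.0, 126.0], [672.0, 194.0, 126.0], [648.0, -133.0, 126.0], [921.0, -153.0, 126.0]]
[247.0, 172.8] [241.6, 194.2] (array([624.20271405,  24.62637333,  87.84900897]), np.float64(12.1875152686434)) [629.71192298  27.96247612  85.        ] [620.83651646  19.08505453  85.        ]
```

Request:
{"op": "arm_command", "data": {
  "rows": [
    {"grip":1,"linear":[0,0,-60],"rot":[0,0,0]},
    {"grip":1,"linear":[0,0,-60],"rot":[0,0,0]}
  ]
}}

```text
clock: 1.45
position: [184.1, -599.9, 297.3]
ee_rot: [-0.149, 0.989, -0.006, 0.001]
contact_force: [-0.1, 0.0, -0.6]
gripper_width: 85.5
grasp_force: 0.0
```

View pics/knob.png

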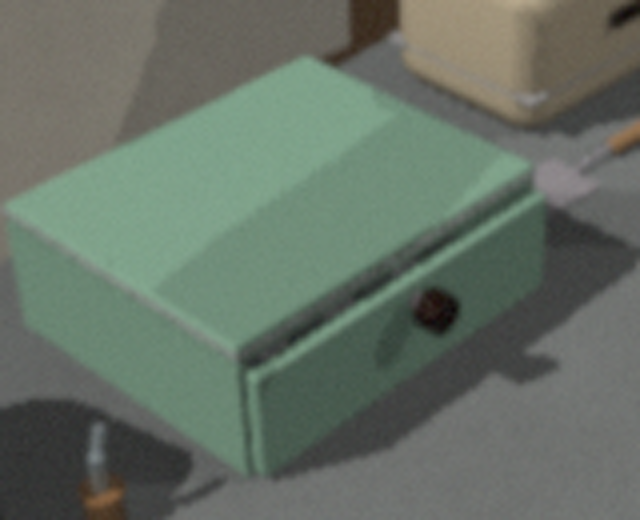

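The side crop shows the knob at (239.2,197.5) in full-image pixels. With the top view this gives a knob at about (622,32) and a cabinet yaw of about -0.07.

```bash
python3 - <<'E'
from h import *
b=imaging.get_image('side');a=imaging.get_image('top')
print(atz(b,(239.2,197.5),85),atz(a,(245.3,176),85), tri(a,(245.3,176),b,(239.2,197.5)))
go((622,32,240),np.pi/2-.07)
E
```

```text
[616.32544459  37.30458261  85.        ] [618.46277422  33.90201021  85.        ] (array([618.83818962,  34.00417411,  81.767568  ]), np.float64(0.0714575639997589))
lin [-603.7  473.4   51.8] rot [-0.002  0.001  0.368] yaw now 1.868 j6 -0.26
```

Request:
{"op": "arm_command", "data": {
  "rows": [
    {"grip":1,"linear":[-604,473,10],"rot":[0,0,0.368]},
    {"grip":1,"linear":[-604,473,10],"rot":[0,0,0.368]},
    {"grip":1,"linear":[-604,473,10],"rot":[0,0,0.368]},
    {"grip":1,"linear":[-604,473,10],"rot":[0,0,0.368]},
    {"grip":1,"linear":[-604,473,10],"rot":[0,0,0.368]},
    {"grip":1,"linear":[-604,473,10],"rot":[0,0,0.368]},
    {"grip":1,"linear":[-604,473,10],"rot":[0,0,0.368]},
    {"grip":1,"linear":[-604,473,10],"rot":[0,0,0.368]},
    {"grip":1,"linear":[-604,473,10],"rot":[0,0,0.368]},
    {"grip":1,"linear":[-604,473,10],"rot":[0,0,0.368]}
  ]
}}

```text
clock: 2.8
position: [536.9, -88.8, 282.2]
ee_rot: [0.035, 0.999, -0.0, -0.001]
contact_force: [-0.0, -1.2, -0.4]
gripper_width: 85.5
grasp_force: 0.0
```

```bash
python3 - <<'E'
from h import *
print(arm.read_state()['position']); go((620,33.5,200),np.pi/2-.07)
E
```

```text
[536.90949189 -88.83308318 282.20030606]
lin [-74.5 127.9  82. ] rot [-0.    -0.002  0.   ] yaw now 1.501 j6 -1.77
```

Request:
{"op": "arm_command", "data": {
  "rows": [
    {"grip":1,"linear":[-74,128,82],"rot":[0,0,0]},
    {"grip":1,"linear":[-74,128,82],"rot":[0,0,0]},
    {"grip":1,"linear":[-74,128,82],"rot":[0,0,0]},
    {"grip":1,"linear":[-74,128,82],"rot":[0,0,0]},
    {"grip":1,"linear":[-74,128,82],"rot":[0,0,0]}
  ]
}}

```text
clock: 3.42
position: [618.9, 31.4, 200.6]
ee_rot: [0.035, 0.999, -0.0, -0.001]
contact_force: [0.2, 0.1, 0.6]
gripper_width: 85.7
grasp_force: 0.0
```

```bash
python3 - <<'E'
from h import *
print(arm.read_state()['position']); go((620,33.5,65),np.pi/2-.07)
E
```

```text
[618.93187908  31.3931978  200.57838182]
lin [ -1.1   2.3 135.6] rot [-0.001 -0.002 -0.   ] yaw now 1.501 j6 -1.95
```

Request:
{"op": "arm_command", "data": {
  "rows": [
    {"grip":1,"linear":[-1,2,60],"rot":[0,0,0]},
    {"grip":1,"linear":[-1,2,105],"rot":[0,0,0]},
    {"grip":1,"linear":[-1,2,135],"rot":[0,0,0]},
    {"grip":1,"linear":[-1,2,135],"rot":[0,0,0]},
    {"grip":0.3,"linear":[-1,2,135],"rot":[0,0,0]},
    {"grip":0,"linear":[-1,2,135],"rot":[0,0,0]},
    {"grip":0,"linear":[-1,2,135],"rot":[0,0,0]},
    {"grip":0,"linear":[-1,2,135],"rot":[0,0,0]},
    {"grip":0,"linear":[-1,2,135],"rot":[0,0,0]}
  ]
}}

```text
clock: 4.55
position: [623.3, 36.4, 69.0]
ee_rot: [0.035, 0.999, 0.002, 0.004]
contact_force: [-0.6, 6.9, 5.1]
gripper_width: 34.1
grasp_force: 59.8
```

Request:
{"op": "arm_command", "data": {
  "rows": [
    {"grip":0,"linear":[20,0,0],"rot":[0,0,0]},
    {"grip":0,"linear":[45,0,0],"rot":[0,0,0]},
    {"grip":0,"linear":[70,0,0],"rot":[0,0,0]},
    {"grip":0,"linear":[95,0,0],"rot":[0,0,0]},
    {"grip":0,"linear":[120,0,0],"rot":[0,0,0]},
    {"grip":0,"linear":[140,0,0],"rot":[0,0,0]},
    {"grip":0,"linear":[155,0,0],"rot":[0,0,0]},
    {"grip":0,"linear":[165,0,0],"rot":[0,0,0]},
    {"grip":0,"linear":[169,0,0],"rot":[0,0,0]},
    {"grip":0,"linear":[169,0,0],"rot":[0,0,0]}
  ]
}}

```text
clock: 5.8
position: [456.1, 49.2, 69.0]
ee_rot: [0.034, 0.999, 0.003, 0.005]
contact_force: [-1.3, 11.6, 5.1]
gripper_width: 34.4
grasp_force: 63.2
```

Request:
{"op": "arm_command", "data": {
  "rows": [
    {"grip":0,"linear":[3,0,0],"rot":[0,0,0]},
    {"grip":0,"linear":[5,0,0],"rot":[0,0,0]},
    {"grip":0,"linear":[5,0,0],"rot":[0,0,0]}
  ]
}}

```text
clock: 6.18
position: [455.0, 49.4, 69.0]
ee_rot: [0.034, 0.999, 0.004, 0.009]
contact_force: [12.1, 1.8, -5.9]
gripper_width: 34.1
grasp_force: 62.1
```

Request:
{"op": "arm_command", "data": {
  "rows": [
    {"grip":0,"linear":[-5,0,0],"rot":[0,0,0]},
    {"grip":1,"linear":[-4,0,0],"rot":[0,0,0]},
    {"grip":1,"linear":[-4,0,0],"rot":[0,0,0]},
    {"grip":1,"linear":[-4,0,0],"rot":[0,0,0]},
    {"grip":1,"linear":[-4,0,-60],"rot":[0,0,0]},
    {"grip":1,"linear":[-4,0,-120],"rot":[0,0,0]},
    {"grip":1,"linear":[0,60,-170],"rot":[0,0,0]},
    {"grip":1,"linear":[0,120,-170],"rot":[0,0,0]},
    {"grip":1,"linear":[0,180,-170],"rot":[0,0,0]},
    {"grip":1,"linear":[0,240,-170],"rot":[0,0,0]}
  ]
}}

```text
clock: 7.42
position: [463.2, 281.6, 236.7]
ee_rot: [0.035, 0.999, 0.0, 0.0]
contact_force: [0.4, -0.1, 0.1]
gripper_width: 85.1
grasp_force: 0.0
```

```bash
python3 - <<'E'
from h import *
a=imaging.get_image('top');b=imaging.get_image('side')
save(a,'top1.png',[180,110,320,230],5);save(b,'side1.png',[150,140,310,270],4.5)
for n,im in(('top',a),('side',b)):
  for k in range(4):
    for r in models.tip_of(im,f'spindle{k}')[:4]: print(n,k,round(r['score'],2),r['pixel'],atz(im,r['pixel'],22).round())
E
```

```text
top 0 0.97 [278.2, 199.1] [540. -85.  22.]
top 0 0.76 [255.1, 195.7] [553.  -0.  22.]
top 0 0.7 [232.4, 196.4] [550.  83.  22.]
top 0 0.56 [210.6, 190.5] [572. 162.  22.]
top 1 0.97 [278.2, 199.1] [540. -85.  22.]
top 1 0.76 [255.1, 195.7] [553.  -0.  22.]
top 1 0.7 [232.4, 196.4] [550.  83.  22.]
top 1 0.56 [210.6, 190.5] [572. 162.  22.]
top 2 0.97 [278.2, 199.1] [540. -85.  22.]
top 2 0.76 [255.1, 195.7] [553.  -0.  22.]
top 2 0.7 [232.4, 196.4] [550.  83.  22.]
top 2 0.56 [210.6, 190.5] [572. 162.  22.]
top 3 0.97 [278.2, 199.1] [540. -85.  22.]
top 3 0.76 [255.1, 195.7] [553.  -0.  22.]
top 3 0.7 [232.4, 196.4] [550.  83.  22.]
top 3 0.56 [210.6, 190.5] [572. 162.  22.]
side 0 0.84 [223.9, 241.5] [571. 169.  22.]
side 0 0.71 [260.7, 216.1] [552.   7.  22.]
side 0 0.7 [247.2, 224.9] [560.  68.  22.]
side 0 0.59 [275.9, 205.0] [545. -70.  22.]
side 1 0.84 [223.9, 241.5] [571. 169.  22.]
side 1 0.71 [260.7, 216.1] [552.   7.  22.]
side 1 0.7 [247.2, 224.9] [560.  68.  22.]
side 1 0.59 [275.9, 205.0] [545. -70.  22.]
side 2 0.84 [223.9, 241.5] [571. 169.  22.]
side 2 0.71 [260.7, 216.1] [552.   7.  22.]
side 2 0.7 [247.2, 224.9] [560.  68.  22.]
side 2 0.59 [275.9, 205.0] [545. -70.  22.]
side 3 0.84 [223.9, 241.5] [571. 169.  22.]
side 3 0.71 [260.7, 216.1] [552.   7.  22.]
side 3 0.7 [247.2, 224.9] [560.  68.  22.]
side 3 0.59 [275.9, 205.0] [545. -70.  22.]
```

View pics/top1.png

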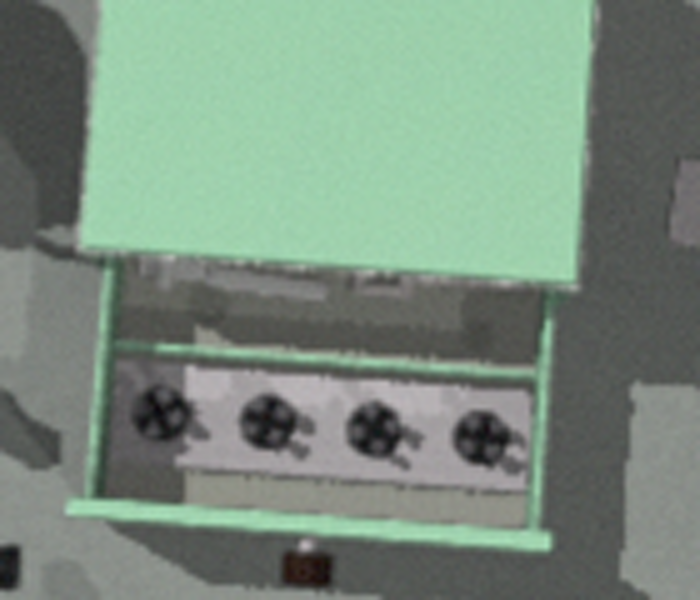

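View pics/side1.png

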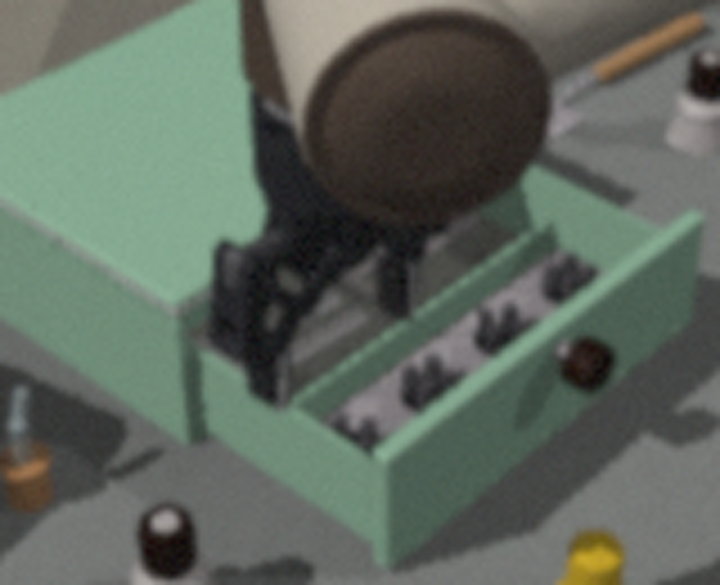

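The top crop shows four spindles, with boss tops at about (163,414), (268,422), (375,429) and (481,438) in crop pixels, and the knob at (307,567). The drawer is fully out. Next I measure the spindles and heads more exactly.

```bash
cat >> h.py <<'E'
def blob(im,px,r,thr,dark=True):
    f=cv2.cvtColor(im['frame'],cv2.COLOR_RGB2GRAY).astype(float)
    x0,y0=int(round(px[0])),int(round(px[1])); w=f[y0-r:y0+r+1,x0-r:x0+r+1]
    g=np.clip(thr-w,0,None) if dark else np.clip(w-thr,0,None)
    yy,xx=np.mgrid[y0-r:y0+r+1,x0-r:x0+r+1]; return np.array([(g*xx).sum(),(g*yy).sum()])/g.sum()
E
python3 - <<'E'
from h import *
a=imaging.get_image('top')
f=cv2.cvtColor(a['frame'],cv2.COLOR_RGB2GRAY)
print(f[188:202,205:222])
P=np.array([[163,414],[268,422],[375,429],[481,438]])/5+[180,110]-.4
S=[]
for p in P:
    for _ in range(3): p=blob(a,p,5,75)
    S.append(atz(a,p,42)); print(p.round(2),S[-1].round(1))
S=np.array(S)[:,:2]
u=np.polyfit([0,1,2,3],S,1)[0]; print('mean',S.mean(0),'step',u,np.linalg.norm(u),'yaw',np.arctan2(u[0],-u[1]))
k=np.array([307,567])/5+[180,110]-.4
print('knob',k,blob(a,k,5,70),atz(a,blob(a,k,5,70),85))
for r in models.tip_of(a,'head0')[:8]: print(round(r['score'],2),np.round(r['pixel'],1),atz(a,r['pixel'],0).round())
for r in models.spot_in(a,'head0')[:8]: print(round(r['score'],2),np.round(r['rect'],1))
E
```

```text
[[ 92  92  91  81  52  42  71  85  85  63  74 106 164 176 180 177 178]
 [ 92  88  74  55  33  24  57  85  86  58  43  80 145 164 176 169 172]
 [ 90  78  67  52  42  26  40  64  59  34  24  45  91 115 152 161 162]
 [ 91  80  63  59  50  26  29  30  37  29  40  35  54  90 145 159 159]
 [ 91  74  56  52  44  26  25  24  48  59  78  50  48  83 114 148 158]
 [ 90  65  43  24  31  18  21  17  47  80  90  58  45  86 132 156 157]
 [ 88  71  41  25  30  49  37  31  37  81  77  55  66  89 107 145 160]
 [ 92  86  59  33  50  70  61  32  23  39  48  46  79  91  91 108 147]
 [ 95  90  79  49  69  73  64  42  23  30  32  65  96  95  91  92 109]
 [ 90  93  91  73  68  62  49  36  33  53  69  94 136 116 101 101 102]
 [ 89  92  86  93  88  79  72  70  73  78  91 101 144 152 153 151 149]
 [ 92  90  94  88  94  87  89  89  87  92  93  88 111 149 162 161 160]
 [ 92  93  94  94  95  89  94  90  90  93  97 100 137 156 161 161 163]
 [ 89  89  93  89  93  90  95  92  91  97 140 148 158 163 163 159 161]]
[211.63 192.69] [562.9 156.1  42. ]
[233.38 194.41] [556.6  77.8  42. ]
[254.73 195.92] [551.    1.1  42. ]
[276.12 197.45] [545.4 -75.9  42. ]
mean [553.9405374   39.77948165] step [ -5.80476155 -77.2763525 ] 77.49406371977103 yaw -0.07497611215251396
knob [241. 223.] [241.23390752 223.51949229] [452.97980947  47.92523555  85.        ]
0.74 [353.1 232.2] [ 418. -363.    0.]
0.69 [145.5 175.2] [631. 409.   0.]
0.64 [170.6 187.5] [585. 314.   0.]
0.54 [347.9 187.5] [ 584. -347.    0.]
0.51 [207.5 247.6] [363. 175.   0.]
0.46 [173.  238.8] [395. 302.   0.]
0.46 [123.7 157. ] [700. 493.   0.]
0.79 [201.7 239.3 216.6 255. ]
0.62 [113.8 152.2 129.9 168.4]
0.6 [337.6 178.5 359.1 192.1]
0.6 [131.8 165.2 149.  181.9]
0.58 [346.2 225.5 363.8 241.9]
0.57 [166.2 230.6 183.3 246.3]
0.57 [160.3 183.2 178.8 197.1]
```

```bash
cat >> h.py <<'E'
def headtop(im,px,z=78):
    """px near the grip top in the top picture: bright cap centre surrounded by dark"""
    f=cv2.cvtColor(im['frame'],cv2.COLOR_RGB2GRAY).astype(float); p=np.array(px,float)
    for _ in range(4): p=blob(im,p,5,70)
    return p,atz(im,p,z)
E
python3 - <<'E'
from h import *
a=imaging.get_image('top')
f=a['frame'][:,:,::-1]
t=[]
for px in((168,188),(171.5,240.5),(357,234.5),(351,186)):
    p,w=headtop(a,px,70); print(p.round(1),w.round(1))
    x,y=int(px[0]),int(px[1]); t.append(cv2.resize(f[y-16:y+16,x-16:x+16],None,fx=9,fy=9,interpolation=0))
cv2.imwrite('pics/heads.png',np.vstack([np.hstack(t[:2]),np.hstack(t[2:])]))
E
```

```text
[168.8 188.7] [575.3 304.5  70. ]
[172.3 240. ] [395.5 289.7  70. ]
[355.8 233.6] [ 415.9 -354.7   70. ]
[350.7 185.4] [ 586.3 -339.9   70. ]
```

View pics/heads.png

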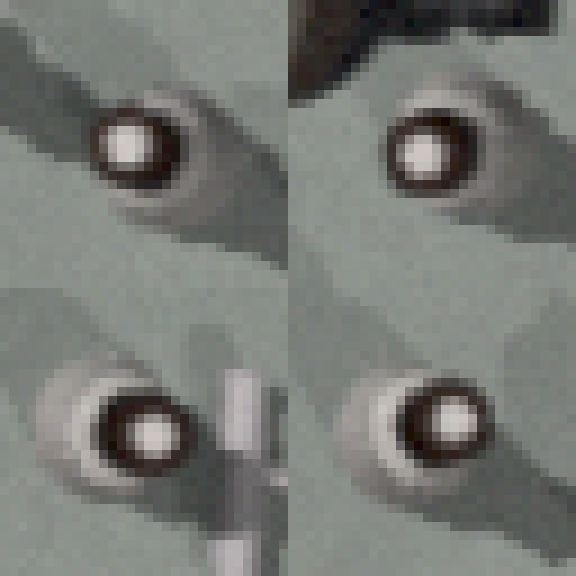

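```bash
cat >> h.py <<'E'
def cap(im,px):
    f=cv2.cvtColor(im['frame'],cv2.COLOR_RGB2GRAY).astype(float); p=np.array(px,float)
    for _ in range(3): p=blob(im,p,5,70)
    p=blob(im,p,2,110,False); return p,atz(im,p,78)
HP=dict(A=(168,188),B=(171,240.5),C=(357,234.5),D=(351,186))
E
python3 - <<'E'
from h import *
a=imaging.get_image('top')
for k,v in HP.items():
    p,w=cap(a,v); print(k,p.round(1),w.round(1))
    if k=='B': go((w[0],w[1],150),None); go((w[0],w[1],44),None)
E
```

```text
A [167.1 187.9] [577.7 308.8  78. ]
B [170.4 240.7] [393.5 294.8  78. ]
lin [71.  10.  86.4] rot [ 0.  0. -0.] yaw now 1.5 j6 -2.48
lin [ 71.   10.  192.4] rot [ 0.  0. -0.] yaw now 1.5 j6 -2.48
C [357.2 233.9] [ 415.  -357.6   78. ]
D [352.4 184.3] [ 589.3 -344.    78. ]
```

Request:
{"op": "arm_command", "data": {
  "rows": [
    {"grip":1,"linear":[71,10,60],"rot":[0,0,0]},
    {"grip":1,"linear":[71,10,60],"rot":[0,0,0]},
    {"grip":1,"linear":[71,10,120],"rot":[0,0,0]},
    {"grip":1,"linear":[71,10,175],"rot":[0,0,0]},
    {"grip":1,"linear":[71,10,192],"rot":[0,0,0]},
    {"grip":0,"linear":[71,10,192],"rot":[0,0,0]},
    {"grip":0,"linear":[71,10,192],"rot":[0,0,0]},
    {"grip":0,"linear":[71,10,192],"rot":[0,0,0]},
    {"grip":0,"linear":[71,10,192],"rot":[0,0,0]},
    {"grip":0,"linear":[71,10,192],"rot":[0,0,0]}
  ]
}}

```text
clock: 9.43
position: [394.3, 296.3, 45.9]
ee_rot: [0.035, 0.999, 0.002, 0.001]
contact_force: [-2.1, 1.9, 6.0]
gripper_width: 32.6
grasp_force: 59.3
```

Request:
{"op": "arm_command", "data": {
  "rows": [
    {"grip":0.8,"linear":[0,0,-3],"rot":[0,0,0]},
    {"grip":0.8,"linear":[0,0,-3],"rot":[0,0,0]},
    {"grip":0.8,"linear":[0,0,-3],"rot":[0,0,-1.57]},
    {"grip":0.8,"linear":[0,0,-3],"rot":[0,0,-1.57]},
    {"grip":0.8,"linear":[0,0,-3],"rot":[0,0,-1.57]},
    {"grip":0.8,"linear":[0,0,-3],"rot":[0,0,-1.57]},
    {"grip":0.8,"linear":[0,0,-3],"rot":[0,0,-1.57]},
    {"grip":0.8,"linear":[0,0,-3],"rot":[0,0,-1.57]},
    {"grip":0.8,"linear":[0,0,-3],"rot":[0,0,-1.57]},
    {"grip":0.8,"linear":[0,0,-3],"rot":[0,0,-1.57]}
  ]
}}

```text
clock: 10.68
position: [393.1, 294.7, 47.0]
ee_rot: [-0.658, 0.753, -0.0, -0.0]
contact_force: [0.4, 0.5, 0.4]
gripper_width: 68.6
grasp_force: 0.0
```

Request:
{"op": "arm_command", "data": {
  "rows": [
    {"grip":0.8,"linear":[0,0,0],"rot":[0,0,0]},
    {"grip":0.8,"linear":[0,0,0],"rot":[0,0,0]},
    {"grip":0,"linear":[0,0,0],"rot":[0,0,0]},
    {"grip":0,"linear":[0,0,0],"rot":[0,0,0]},
    {"grip":0,"linear":[0,0,0],"rot":[0,0,0]},
    {"grip":0,"linear":[0,0,0],"rot":[0,0,0]}
  ]
}}

```text
clock: 11.42
position: [393.4, 295.1, 47.5]
ee_rot: [-0.655, 0.755, -0.0, 0.0]
contact_force: [-0.6, -0.4, 1.9]
gripper_width: 32.6
grasp_force: 59.4
```

```bash
python3 - <<'E'
from h import *
s=arm.read_state(); print(s['position'].round(1) if hasattr(s['position'],'round') else s['position'],R.from_quat(s['ee_rot']).as_matrix().round(3),s['joints'],s['contact_force'])
go((s['position'][0],s['position'][1],190),np.pi-.07)
E
```

```text
[393.4 295.1  47.5] [[-0.141 -0.99   0.   ]
 [-0.99   0.141  0.   ]
 [-0.    -0.    -1.   ]] [ 9.74582421e-01  3.87305926e-01 -5.44223593e-01  7.07696027e-05
 -6.39230784e-01 -1.11580485e+00] [-0.61409174 -0.35896833  1.91280228]
lin [  -0.    -0.  -142.5] rot [-0.     0.    -0.071] yaw now 3.0 j6 -1.12
```

Request:
{"op": "arm_command", "data": {
  "rows": [
    {"grip":0,"linear":[0,0,-50],"rot":[0,0,0]},
    {"grip":0,"linear":[0,0,-100],"rot":[0,0,0]},
    {"grip":0,"linear":[0,0,-142],"rot":[0,0,0]},
    {"grip":0,"linear":[25,-42,-142],"rot":[0,0,-0.07]},
    {"grip":0,"linear":[50,-83,-142],"rot":[0,0,-0.07]},
    {"grip":0,"linear":[75,-124,-142],"rot":[0,0,-0.07]},
    {"grip":0,"linear":[100,-165,-142],"rot":[0,0,-0.07]},
    {"grip":0,"linear":[113,-187,-142],"rot":[0,0,-0.07]},
    {"grip":0,"linear":[113,-187,-142],"rot":[0,0,-0.07]},
    {"grip":0,"linear":[113,-187,-142],"rot":[0,0,-0.07]}
  ]
}}

```text
clock: 12.68
position: [561.8, 156.9, 188.4]
ee_rot: [-0.681, 0.732, 0.0, -0.001]
contact_force: [-0.8, -0.6, -1.9]
gripper_width: 32.7
grasp_force: 60.6
```

```bash
python3 - <<'E'
from h import *
s=arm.read_state(); print(s['position'],s['joints'][5],s['contact_force'],s['wrist_torque'])
go((562.7,156.8,90),np.pi-.07)
E
```

```text
[561.82667333 156.89431584 188.43591451] -0.6204927809094488 [-0.80795678 -0.61682536 -1.86746212] [-0.02080062  0.05349762  0.0266533 ]
lin [-0.  -1.  98.4] rot [ 0.002 -0.001 -0.001] yaw now 3.07 j6 -0.62
```

Request:
{"op": "arm_command", "data": {
  "rows": [
    {"grip":0,"linear":[0,-1,50],"rot":[0,0,0]},
    {"grip":0,"linear":[0,-1,90],"rot":[0,0,0]},
    {"grip":0,"linear":[0,-1,98],"rot":[0,0,0]},
    {"grip":0,"linear":[0,-1,102],"rot":[0,0,0]},
    {"grip":0,"linear":[0,-1,104],"rot":[0,0,0]},
    {"grip":0,"linear":[0,-1,104],"rot":[0,0,0]}
  ]
}}

```text
clock: 13.42
position: [564.2, 157.3, 86.6]
ee_rot: [-0.682, 0.732, -0.0, 0.001]
contact_force: [-0.2, 0.3, -1.5]
gripper_width: 32.5
grasp_force: 60.5
```

Request:
{"op": "arm_command", "data": {
  "rows": [
    {"grip":0,"linear":[0,0,2],"rot":[0,0,0]},
    {"grip":0,"linear":[0,0,4],"rot":[0,0,0]},
    {"grip":0,"linear":[0,0,5],"rot":[0,0,0]},
    {"grip":0,"linear":[0,0,5],"rot":[0,0,0]}
  ]
}}

```text
clock: 13.92
position: [563.8, 156.9, 80.6]
ee_rot: [-0.682, 0.732, -0.0, 0.0]
contact_force: [-0.6, 0.6, 1.1]
gripper_width: 32.3
grasp_force: 60.6
```

```bash
python3 - <<'E'
from h import *
s=arm.read_state(); print(s['position'],s['joints'][5],s['contact_force'],s['wrist_torque'])
E
```

```text
[563.8407437  156.88549183  80.63226681] -0.6190916695754517 [-0.58087098  0.60401426  1.14653665] [-0.03321132  0.20824284 -0.01468636]
```

Request:
{"op": "arm_command", "data": {
  "rows": [
    {"grip":0,"linear":[0,1,2],"rot":[0,0,0]},
    {"grip":0,"linear":[0,1,2.5],"rot":[0,0,-0.15]},
    {"grip":0,"linear":[0,1,2.5],"rot":[0,0,-0.3]},
    {"grip":0,"linear":[0,1,2.5],"rot":[0,0,-0.45]},
    {"grip":0,"linear":[0,1,2.5],"rot":[0,0,-0.6]},
    {"grip":0,"linear":[0,1,2.5],"rot":[0,0,-0.75]},
    {"grip":0,"linear":[0,1,2.5],"rot":[0,0,-0.9]},
    {"grip":0,"linear":[0,1,2.5],"rot":[0,0,-0.9]}
  ]
}}

```text
clock: 14.92
position: [563.7, 157.5, 77.9]
ee_rot: [0.932, -0.363, 0.001, -0.001]
contact_force: [2.5, 1.6, -1.6]
gripper_width: 32.6
grasp_force: 60.6
```

```bash
python3 - <<'E'
from h import *
s=arm.read_state(); print(s['position'],s['joints'][5],s['contact_force'],s['wrist_torque'])
E
```

```text
[563.67452607 157.53724881  77.89960865] 0.2780372429132155 [ 2.48448695  1.60317184 -1.55401651] [ 0.39354203 -0.7305961  -0.07630298]
```

Load dropped, so the key has entered. Now I lower it.

Request:
{"op": "arm_command", "data": {
  "rows": [
    {"grip":0,"linear":[0,0,3],"rot":[0,0,0]},
    {"grip":0,"linear":[0,0,6],"rot":[0,0,0]},
    {"grip":0,"linear":[0,0,8],"rot":[0,0,0]},
    {"grip":0,"linear":[0,0,8],"rot":[0,0,0]}
  ]
}}

```text
clock: 15.42
position: [563.6, 157.5, 70.3]
ee_rot: [0.932, -0.362, 0.001, -0.001]
contact_force: [3.5, 3.1, 2.9]
gripper_width: 32.6
grasp_force: 61.0
```

```bash
python3 - <<'E'
from h import *
s=arm.read_state(); print(s['position'],s['joints'][5],s['contact_force'],s['wrist_torque'])
E
```

```text
[563.64089317 157.53660905  70.25752075] 0.279501184138108 [3.51571724 3.11190217 2.94442288] [ 0.93968161 -1.00942344 -0.14800411]
```

Request:
{"op": "arm_command", "data": {
  "rows": [
    {"grip":0,"linear":[0,0,1],"rot":[0,0,0]},
    {"grip":0,"linear":[0,0,1.5],"rot":[0,0,0]},
    {"grip":0,"linear":[0,0,1.5],"rot":[0,0,0]}
  ]
}}

```text
clock: 15.8
position: [563.6, 157.5, 69.4]
ee_rot: [0.932, -0.362, 0.001, -0.001]
contact_force: [2.2, 3.4, 5.2]
gripper_width: 32.5
grasp_force: 61.5
```

Request:
{"op": "arm_command", "data": {
  "rows": [
    {"grip":0,"linear":[0,0,1],"rot":[0,0,0]},
    {"grip":0,"linear":[0,0,2],"rot":[0,0,0]},
    {"grip":0,"linear":[0,0,2],"rot":[0,0,0]}
  ]
}}

```text
clock: 16.18
position: [563.7, 157.4, 69.3]
ee_rot: [0.932, -0.362, 0.001, -0.001]
contact_force: [-1.2, 3.0, 15.3]
gripper_width: 32.6
grasp_force: 62.4
```

Head B is seated, with a hard stop at TCP z = 69.3. Release and move up.

Request:
{"op": "arm_command", "data": {
  "rows": [
    {"grip":0,"linear":[0,0,-3.5],"rot":[0,0,0]},
    {"grip":0.6,"linear":[0,0,-3.5],"rot":[0,0,0]},
    {"grip":0.6,"linear":[0,0,-3.5],"rot":[0,0,0]},
    {"grip":0.6,"linear":[0,0,-3.5],"rot":[0,0,0]},
    {"grip":0.6,"linear":[0,0,-20],"rot":[0,0,0]},
    {"grip":1,"linear":[0,0,-60],"rot":[0,0,0]},
    {"grip":1,"linear":[0,0,-110],"rot":[0,0,0]},
    {"grip":1,"linear":[0,0,-110],"rot":[0,0,0]}
  ]
}}

```text
clock: 17.18
position: [565.2, 158.0, 182.3]
ee_rot: [0.932, -0.362, 0.004, -0.004]
contact_force: [0.4, -0.1, -1.1]
gripper_width: 85.1
grasp_force: 0.0
```

```bash
python3 - <<'E'
from h import *
a=imaging.get_image('top')
for k,v in HP.items():
    if k=='B': continue
    p,w=cap(a,v); print(k,p.round(1),w.round(1))
    if k=='A': go((w[0],w[1],150),None); go((w[0],w[1],47),None)
p=proj(a,(563.6,157.5,100));p2,_=cap(a,p);print(p,p2,atz(a,p2,100))
E
```

```text
h.py:34: RuntimeWarning: invalid value encountered in divide
  yy,xx=np.mgrid[y0-r:y0+r+1,x0-r:x0+r+1]; return np.array([(g*xx).sum(),(g*yy).sum()])/g.sum()
Traceback (most recent call last):
  File "h.py", line 42, in cap
    for _ in range(3): p=blob(im,p,5,70)
                         ~~~~^^^^^^^^^^^
  File "h.py", line 32, in blob
    x0,y0=int(round(px[0])),int(round(px[1])); w=f[y0-r:y0+r+1,x0-r:x0+r+1]
              ~~~~~^^^^^^^
ValueError: cannot convert float NaN to integer
```

```bash
python3 - <<'E'
from h import *
a=imaging.get_image('top'); save(a,'top2.png',[100,130,400,280],2.6)
E
```

```text
(no output)
```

View pics/top2.png

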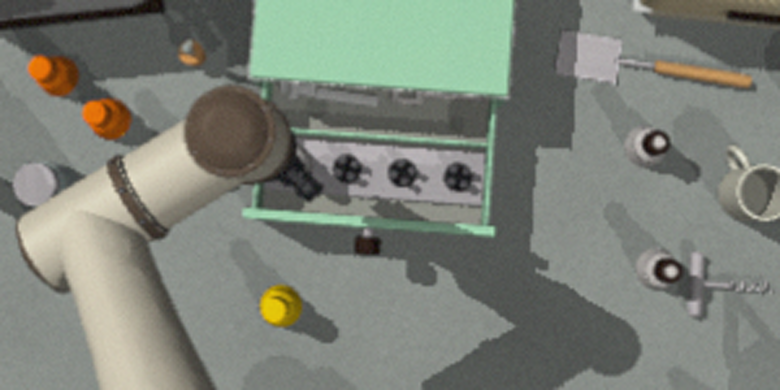

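The arm hides A in the top view, while C is at (667,270) and D at (655,143) in the crop, both unmoved. I check A from the side camera.

```bash
python3 - <<'E'
from h import *
b=imaging.get_image('side')
for r in models.tip_of(b,'head0')[:8]: print(round(r['score'],2),np.round(r['pixel'],1),atz(b,r['pixel'],0).round())
p=proj(b,(577.7,308.8,78)); print(p, proj(b,(577.7,308.8,0)))
x,y=p.astype(int); print(cv2.cvtColor(b['frame'],cv2.COLOR_RGB2GRAY)[y-5:y+8,x-7:x+8])
go((577.7,308.8,180),None)
E
```

```text
0.89 [188.8 272.4] [585. 306.   0.]
0.87 [283.1 278.2] [364. 163.  -0.]
0.85 [106.5 298.5] [692. 498.   0.]
0.79 [350.9 187. ] [ 401. -350.    0.]
0.74 [310.9 167.8] [ 579. -371.    0.]
0.72 [145.6 292.3] [627. 425.   0.]
0.51 [231.4 241.3] [568. 137.   0.]
[187.92271991 254.33204983] [189.9449853  274.13798612]
[[108 105 103 102 103 103 102 105 106 104 106 107 102 105 107]
 [110 111 105 105 102 102 100 103 103 103 103 106 105 108 107]
 [116 111 111 105  98  90  88  89  90  93 100 101 107 107 107]
 [119 114 110  92  82  73  74  72  73  72  85  97 102 107 107]
 [120 108  95  72  69  84 105 106  92  67  58  75  93 105 104]
 [109  87  64  68 106 127 141 145 128  87  46  52  80 100 106]
 [101  66  45  85 133 152 157 157 145 105  57  40  65  96 104]
 [ 93  57  44  89 139 153 157 151 140 104  55  29  49  86 103]
 [ 89  51  35  72 117 131 135 134 113  75  38  26  43  80 103]
 [ 80  45  34  39  68  81  90  83  66  45  24  21  39  71 100]
 [ 79  43  21  23  35  39  42  41  30  29  19  15  29  69  99]
 [ 82  49  27  28  27  22  30  19  22  22  17  18  32  66  99]
 [ 96  57  25  20  16  26  23  18  22  14  18  20  25  62  97]]
lin [ -91.2 -122.9   -4.6] rot [ 0.002  0.001 -0.   ] yaw now -2.313 j6 0.28
```

Request:
{"op": "arm_command", "data": {
  "rows": [
    {"grip":1,"linear":[-45,-61,0],"rot":[0,0,0]},
    {"grip":1,"linear":[-91,-123,0],"rot":[0,0,0]},
    {"grip":1,"linear":[-91,-123,0],"rot":[0,0,0]},
    {"grip":1,"linear":[-91,-123,40],"rot":[0,0,0]},
    {"grip":1,"linear":[-91,-123,90],"rot":[0,0,0]},
    {"grip":1,"linear":[-91,-123,125],"rot":[0,0,0]},
    {"grip":1,"linear":[-91,-123,135],"rot":[0,0,0]},
    {"grip":1,"linear":[-91,-123,135],"rot":[0,0,0]}
  ]
}}

```text
clock: 18.38
position: [578.6, 308.9, 40.7]
ee_rot: [0.932, -0.362, -0.0, 0.001]
contact_force: [-0.1, -0.6, 0.9]
gripper_width: 85.3
grasp_force: 0.0
```

```bash
python3 - <<'E'
from h import *
s=arm.read_state();print(s['position'],s['contact_force']); go((577.7,308.8,47),None)
E
```

```text
[578.59190283 308.89108686  40.68935673] [-0.06097861 -0.63481004  0.91866434]
lin [-0.6  0.7 -6.3] rot [ 0.002 -0.     0.   ] yaw now -2.312 j6 0.09
```

Request:
{"op": "arm_command", "data": {
  "rows": [
    {"grip":0.5,"linear":[0,0,-6.5],"rot":[0,0,0]},
    {"grip":0,"linear":[0,0,-6.5],"rot":[0,0,0]},
    {"grip":0,"linear":[0,0,-6.5],"rot":[0,0,0]},
    {"grip":0,"linear":[0,0,-6.5],"rot":[0,0,0]},
    {"grip":0,"linear":[0,0,-6.5],"rot":[0,0,0]},
    {"grip":0.8,"linear":[0,0,-6.5],"rot":[0,0,0]},
    {"grip":0.8,"linear":[0,0,-6.5],"rot":[0,0,0]},
    {"grip":0.8,"linear":[0,0,-6.5],"rot":[0,0,0.18]},
    {"grip":0.8,"linear":[0,0,-6.5],"rot":[0,0,0.36]},
    {"grip":0.8,"linear":[0,0,-6.5],"rot":[0,0,0.54]}
  ]
}}

```text
clock: 19.62
position: [578.3, 308.7, 47.2]
ee_rot: [0.8, -0.6, -0.0, 0.001]
contact_force: [-0.0, 0.2, 0.1]
gripper_width: 68.2
grasp_force: 0.0
```

Request:
{"op": "arm_command", "data": {
  "rows": [
    {"grip":0.8,"linear":[0,0,0],"rot":[0,0,1.03]},
    {"grip":0.8,"linear":[0,0,0],"rot":[0,0,1.03]},
    {"grip":0.8,"linear":[0,0,0],"rot":[0,0,1.03]},
    {"grip":0.8,"linear":[0,0,0],"rot":[0,0,1.03]},
    {"grip":0.8,"linear":[0,0,0],"rot":[0,0,1.03]},
    {"grip":0.8,"linear":[0,0,0],"rot":[0,0,1.03]},
    {"grip":0,"linear":[0,0,0],"rot":[0,0,1.03]},
    {"grip":0,"linear":[0,0,0],"rot":[0,0,1.03]},
    {"grip":0,"linear":[0,0,0],"rot":[0,0,1.03]},
    {"grip":0,"linear":[0,0,0],"rot":[0,0,1.03]}
  ]
}}

```text
clock: 20.88
position: [578.6, 309.2, 47.7]
ee_rot: [-0.403, 0.915, 0.0, 0.0]
contact_force: [0.0, 1.1, 0.9]
gripper_width: 32.4
grasp_force: 59.6
```

```bash
python3 - <<'E'
from h import *
s=arm.read_state();print(s['position'],s['contact_force'],s['gripper_width'])
p=s['position']; print(proj(imaging.get_image('side'),(p[0],p[1],78)))
# spindle1: from felt spindle0
t=np.array([564,158])+[-5.7,-77.8]; print(t); go((*t,p[2]),None)
E
```

```text
[578.63530658 309.1511953   47.74968863] [0.02641375 1.06833514 0.86092089] 32.43631002904992
[187.57409321 254.25198207]
[558.3  80.2]
lin [ 182.7 -139.5   -0. ] rot [ 0.  0. -0.] yaw now 2.401 j6 -1.48
```

Request:
{"op": "arm_command", "data": {
  "rows": [
    {"grip":0,"linear":[0,0,-55],"rot":[0,0,0]},
    {"grip":0,"linear":[0,0,-110],"rot":[0,0,0]},
    {"grip":0,"linear":[0,0,-140],"rot":[0,0,0]},
    {"grip":0,"linear":[46,-35,-140],"rot":[0,0,0]},
    {"grip":0,"linear":[92,-70,-140],"rot":[0,0,0]},
    {"grip":0,"linear":[138,-105,-140],"rot":[0,0,0]},
    {"grip":0,"linear":[170,-130,-140],"rot":[0,0,0]},
    {"grip":0,"linear":[182.7,-139.5,-140],"rot":[0,0,0]},
    {"grip":0,"linear":[182.7,-139.5,-140],"rot":[0,0,0]},
    {"grip":0,"linear":[182.7,-139.5,-120],"rot":[0,0,0]}
  ]
}}

```text
clock: 22.18
position: [559.8, 81.5, 169.0]
ee_rot: [-0.404, 0.915, -0.0, 0.002]
contact_force: [-0.7, 0.0, -3.0]
gripper_width: 32.7
grasp_force: 60.2
```

Request:
{"op": "arm_command", "data": {
  "rows": [
    {"grip":0,"linear":[0,0,30],"rot":[0,0,0]},
    {"grip":0,"linear":[0,0,60],"rot":[0,0,0]},
    {"grip":0,"linear":[0,0,77],"rot":[0,0,0]},
    {"grip":0,"linear":[0,0,80],"rot":[0,0,0]},
    {"grip":0,"linear":[0,0,80],"rot":[0,0,0]}
  ]
}}

```text
clock: 22.8
position: [558.8, 81.1, 88.1]
ee_rot: [-0.404, 0.915, -0.0, 0.0]
contact_force: [-0.6, 0.0, -2.5]
gripper_width: 32.4
grasp_force: 60.2
```

```bash
python3 - <<'E'
from h import *
s=arm.read_state();print(s['position'],s['contact_force'],s['joints'][5])
go((558.1,80,84),None)
E
```

```text
[558.80360421  81.07623033  88.06212084] [-0.60308656  0.01224988 -2.52271505] -1.1710039792816473
lin [ 1.3 -0.2  4.1] rot [-0.     0.001  0.   ] yaw now 2.402 j6 -1.17
```

Request:
{"op": "arm_command", "data": {
  "rows": [
    {"grip":0,"linear":[1.2,0,4],"rot":[0,0,0]},
    {"grip":0,"linear":[1.2,0,7],"rot":[0,0,0]},
    {"grip":0,"linear":[1.2,0,9],"rot":[0,0,0]},
    {"grip":0,"linear":[1.2,0,9],"rot":[0,0,0]}
  ]
}}

```text
clock: 23.3
position: [557.7, 79.4, 79.3]
ee_rot: [-0.403, 0.915, -0.0, 0.0]
contact_force: [-1.3, 1.8, 3.2]
gripper_width: 32.3
grasp_force: 60.4
```

Request:
{"op": "arm_command", "data": {
  "rows": [
    {"grip":0,"linear":[0,0,0],"rot":[0,0,-0.15]},
    {"grip":0,"linear":[0,0,0],"rot":[0,0,-0.3]},
    {"grip":0,"linear":[0,0,0],"rot":[0,0,-0.45]},
    {"grip":0,"linear":[0,0,0],"rot":[0,0,-0.6]},
    {"grip":0,"linear":[0,0,0],"rot":[0,0,-0.75]},
    {"grip":0,"linear":[0,0,0],"rot":[0,0,-0.9]},
    {"grip":0,"linear":[0,0,0],"rot":[0,0,-0.9]}
  ]
}}

```text
clock: 24.18
position: [557.4, 79.0, 78.7]
ee_rot: [0.76, -0.65, -0.0, 0.0]
contact_force: [-1.0, -0.2, -1.0]
gripper_width: 32.4
grasp_force: 60.2
```

```bash
python3 - <<'E'
from h import *
s=arm.read_state(); print(s['position'],s['joints'][5],s['contact_force'],s['wrist_torque'])
E
```

```text
[557.39449796  79.04490538  78.66938541] -0.271815748835718 [-0.95875004 -0.15025789 -1.02678389] [-0.16011683  0.00397918 -0.1235287 ]
```

Request:
{"op": "arm_command", "data": {
  "rows": [
    {"grip":0,"linear":[0,0,3],"rot":[0,0,0]},
    {"grip":0,"linear":[0,0,6],"rot":[0,0,0]},
    {"grip":0,"linear":[0,0,9],"rot":[0,0,0]},
    {"grip":0,"linear":[0,0,11],"rot":[0,0,0]},
    {"grip":0,"linear":[0,0,11],"rot":[0,0,0]}
  ]
}}

```text
clock: 24.8
position: [558.8, 79.0, 69.6]
ee_rot: [0.761, -0.648, 0.001, -0.001]
contact_force: [-1.3, -2.6, 9.3]
gripper_width: 32.6
grasp_force: 61.4
```

Request:
{"op": "arm_command", "data": {
  "rows": [
    {"grip":0,"linear":[0,0,-2],"rot":[0,0,0]},
    {"grip":0.6,"linear":[0,0,-2],"rot":[0,0,0]},
    {"grip":0.6,"linear":[0,0,-2],"rot":[0,0,0]},
    {"grip":0.6,"linear":[0,0,-2],"rot":[0,0,0]},
    {"grip":0.6,"linear":[0,0,-20],"rot":[0,0,0]},
    {"grip":1,"linear":[0,0,-60],"rot":[0,0,0]},
    {"grip":1,"linear":[0,0,-110],"rot":[0,0,0]},
    {"grip":1,"linear":[0,0,-110],"rot":[0,0,0]}
  ]
}}

```text
clock: 25.8
position: [560.0, 80.2, 182.2]
ee_rot: [0.761, -0.648, 0.002, -0.004]
contact_force: [-0.8, -0.1, -0.3]
gripper_width: 85.5
grasp_force: 0.0
```

```bash
python3 - <<'E'
from h import *
a=imaging.get_image('top');b=imaging.get_image('side')
for k in 'CD':
    p,w=cap(a,HP[k]); print(k,p.round(1),w.round(1))
print(arm.read_state()['position'])
go((w[0],w[1],150),None)
save(b,'side2.png',[140,130,320,280],4)
E
```

```text
C [357.2 233.9] [ 415.1 -357.6   78. ]
D [352.4 184.3] [ 589.4 -344.1   78. ]
[557.14971916  79.42985689 177.82072888]
lin [423.3  35.2  27.5] rot [-0.     0.001  0.   ] yaw now -2.983 j6 -0.27
```

View pics/side2.png

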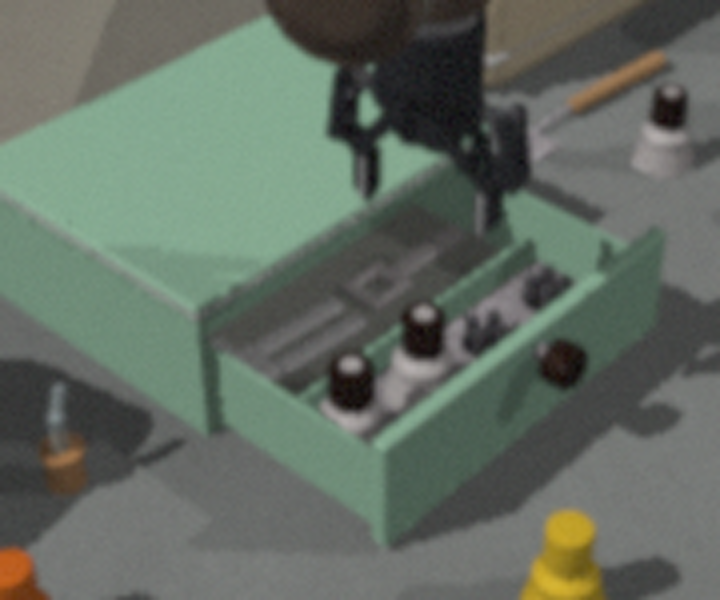

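Two heads sit low in the drawer, with grip tops at (350,365) and (423,315) in the crop. On to D.

Request:
{"op": "arm_command", "data": {
  "rows": [
    {"grip":1,"linear":[423,35,0],"rot":[0,0,0]},
    {"grip":1,"linear":[423,35,0],"rot":[0,0,0]},
    {"grip":1,"linear":[423,35,0],"rot":[0,0,0]},
    {"grip":1,"linear":[423,35,0],"rot":[0,0,0]},
    {"grip":1,"linear":[423,35,0],"rot":[0,0,0]},
    {"grip":1,"linear":[423,35,0],"rot":[0,0,0]},
    {"grip":1,"linear":[423,35,0],"rot":[0,0,0]},
    {"grip":1,"linear":[423,35,0],"rot":[0,0,0]},
    {"grip":1,"linear":[423,35,30],"rot":[0,0,0]},
    {"grip":1,"linear":[423,35,50],"rot":[0,0,0]}
  ]
}}

```text
clock: 27.15
position: [588.6, -342.5, 124.7]
ee_rot: [0.761, -0.649, -0.002, 0.0]
contact_force: [-0.3, -0.3, -0.1]
gripper_width: 85.4
grasp_force: 0.0
```

```bash
python3 - <<'E'
from h import *
s=arm.read_state();print(s['position'],s['joints'][5]); go((589.4,-344.1,47.5),None)
b=imaging.get_image('side'); p=proj(b,(589.4,-344.1,78)); print(p)
for r in models.tip_of(b,'head0')[:8]: print(round(r['score'],2),np.round(r['pixel'],1),atz(b,r['pixel'],0).round())
E
```

```text
[ 588.59072226 -342.49583835  124.70985004] 0.4502899769692298
lin [ 1.9 -0.8 77.2] rot [ 0.004  0.003 -0.   ] yaw now -2.982 j6 0.45
[307.38389559 152.58086452]
0.91 [146.4 294.5] [620. 428.   0.]
0.84 [346.8 189.4] [ 406. -327.    0.]
0.75 [306.3 166.9] [ 597. -365.    0.]
0.7 [228.5 239.3] [581. 136.   0.]
0.69 [282.4 277. ] [368. 160.   0.]
0.68 [211. 347.] [386. 439.   0.]
0.63 [105.1 299.2] [693. 502.   0.]
0.62 [246.6 227.1] [570.  58.  -0.]
```

Request:
{"op": "arm_command", "data": {
  "rows": [
    {"grip":1,"linear":[2,-1,40],"rot":[0,0,0]},
    {"grip":1,"linear":[2,-1,70],"rot":[0,0,0]},
    {"grip":1,"linear":[2,-1,76],"rot":[0,0,0]},
    {"grip":0.4,"linear":[2,-1,76],"rot":[0,0,0]},
    {"grip":0,"linear":[2,-1,76],"rot":[0,0,0]},
    {"grip":0,"linear":[2,-1,76],"rot":[0,0,0]},
    {"grip":0,"linear":[2,-1,76],"rot":[0,0,0]},
    {"grip":0,"linear":[2,-1,76],"rot":[0,0,0]}
  ]
}}

```text
clock: 28.25
position: [591.8, -346.1, 53.5]
ee_rot: [0.761, -0.649, 0.001, -0.0]
contact_force: [-0.8, 1.7, 5.8]
gripper_width: 32.4
grasp_force: 59.3
```

Request:
{"op": "arm_command", "data": {
  "rows": [
    {"grip":0.8,"linear":[0,0,3],"rot":[0,0,0]},
    {"grip":0.8,"linear":[0,0,5],"rot":[0,0,0]},
    {"grip":0.8,"linear":[0,0,5],"rot":[0,0,1.57]},
    {"grip":0.8,"linear":[0,0,5],"rot":[0,0,1.57]},
    {"grip":0.8,"linear":[0,0,5],"rot":[0,0,1.57]},
    {"grip":0.8,"linear":[0,0,5],"rot":[0,0,1.57]},
    {"grip":0.8,"linear":[0,0,5],"rot":[0,0,1.57]},
    {"grip":0.8,"linear":[0,0,5],"rot":[0,0,1.57]},
    {"grip":0.8,"linear":[0,0,5],"rot":[0,0,1.57]},
    {"grip":0.8,"linear":[0,0,5],"rot":[0,0,1.57]}
  ]
}}

```text
clock: 29.5
position: [590.9, -345.7, 46.0]
ee_rot: [-0.112, 0.994, 0.0, -0.0]
contact_force: [0.8, -0.2, -0.2]
gripper_width: 68.1
grasp_force: 0.0
```

```bash
python3 - <<'E'
from h import *
s=arm.read_state();print(s['position'],s['joints'][5]); go(s['position'],-2.98-1.57)
E
```

```text
[ 590.86002464 -345.70550593   45.97271896] -1.05340727389443
lin [0. 0. 0.] rot [ 0.001 -0.001  0.061] yaw now 1.794 j6 -1.05
```

Request:
{"op": "arm_command", "data": {
  "rows": [
    {"grip":0.8,"linear":[0,0,-1.5],"rot":[0,0,0]},
    {"grip":0,"linear":[0,0,-1.5],"rot":[0,0,0]},
    {"grip":0,"linear":[0,0,-1.5],"rot":[0,0,0]},
    {"grip":0,"linear":[0,0,-1.5],"rot":[0,0,0]},
    {"grip":0,"linear":[0,0,-1.5],"rot":[0,0,0]},
    {"grip":0,"linear":[0,0,-1.5],"rot":[0,0,0]}
  ]
}}

```text
clock: 30.25
position: [591.2, -345.8, 48.4]
ee_rot: [-0.115, 0.993, -0.0, 0.0]
contact_force: [-0.1, 0.0, 0.4]
gripper_width: 32.4
grasp_force: 59.5
```

```bash
python3 - <<'E'
from h import *
s=arm.read_state();print(s['position'],s['contact_force'],s['joints'][5],s['gripper_width'])
z=s['position'][2]
t=np.array([558.2,79.5])+2*np.array([-5.7,-77.8]); print(t); go((*t,z),None)
E
```

```text
[ 591.21443553 -345.81269085   48.38677104] [-0.0819741   0.02246063  0.37215877] -1.0469648453702167 32.39855130317281
[546.8 -76.1]
lin [-18.3 272.7  -0. ] rot [-0.  0.  0.] yaw now 1.801 j6 -1.05
```

Request:
{"op": "arm_command", "data": {
  "rows": [
    {"grip":0,"linear":[0,0,-55],"rot":[0,0,0]},
    {"grip":0,"linear":[0,0,-110],"rot":[0,0,0]},
    {"grip":0,"linear":[0,0,-140],"rot":[0,0,0]},
    {"grip":0,"linear":[-4,55,-140],"rot":[0,0,0]},
    {"grip":0,"linear":[-8,110,-140],"rot":[0,0,0]},
    {"grip":0,"linear":[-11,165,-140],"rot":[0,0,0]},
    {"grip":0,"linear":[-15,220,-140],"rot":[0,0,0]},
    {"grip":0,"linear":[-18,260,-140],"rot":[0,0,0]},
    {"grip":0,"linear":[-18,272.5,-140],"rot":[0,0,0]},
    {"grip":0,"linear":[-18,272.5,-140],"rot":[0,0,0]}
  ]
}}

```text
clock: 31.5
position: [546.4, -76.0, 188.2]
ee_rot: [-0.115, 0.993, -0.0, -0.0]
contact_force: [-0.2, -1.1, -0.5]
gripper_width: 32.9
grasp_force: 60.2
```

Request:
{"op": "arm_command", "data": {
  "rows": [
    {"grip":0,"linear":[0,0,30],"rot":[0,0,0]},
    {"grip":0,"linear":[0,0,70],"rot":[0,0,0]},
    {"grip":0,"linear":[0,0,95],"rot":[0,0,0]},
    {"grip":0,"linear":[0,0,98],"rot":[0,0,0]},
    {"grip":0,"linear":[0,0,98],"rot":[0,0,0]}
  ]
}}

```text
clock: 32.12
position: [547.4, -77.2, 90.8]
ee_rot: [-0.114, 0.993, -0.0, 0.0]
contact_force: [0.3, 0.2, 0.1]
gripper_width: 32.3
grasp_force: 60.2
```

```bash
python3 - <<'E'
from h import *
s=arm.read_state();print(s['position'],s['contact_force'],s['joints'][5])
go((546.8,-76.1,80),None)
E
```

```text
[547.39002236 -77.20398625  90.80838272] [0.30120047 0.24703554 0.14565471] -1.495710325924727
lin [ 0.3  1.2 10.8] rot [-0.001  0.001  0.   ] yaw now 1.8 j6 -1.5
```

Request:
{"op": "arm_command", "data": {
  "rows": [
    {"grip":0,"linear":[0,1,4],"rot":[0,0,0]},
    {"grip":0,"linear":[0,1,8],"rot":[0,0,0]},
    {"grip":0,"linear":[0,1,11],"rot":[0,0,0]},
    {"grip":0,"linear":[0,1,11],"rot":[0,0,0]}
  ]
}}

```text
clock: 32.62
position: [546.3, -75.3, 79.2]
ee_rot: [-0.115, 0.993, -0.0, -0.0]
contact_force: [0.4, 0.4, -1.4]
gripper_width: 32.6
grasp_force: 60.2
```

Request:
{"op": "arm_command", "data": {
  "rows": [
    {"grip":0,"linear":[0,0,1],"rot":[0,0,0]},
    {"grip":0,"linear":[0,0,3],"rot":[0,0,0]},
    {"grip":0,"linear":[0,0,3],"rot":[0,0,0]}
  ]
}}

```text
clock: 33.0
position: [546.3, -75.3, 76.1]
ee_rot: [-0.115, 0.993, 0.0, -0.0]
contact_force: [-0.2, -0.2, -0.5]
gripper_width: 32.6
grasp_force: 60.2
```

Request:
{"op": "arm_command", "data": {
  "rows": [
    {"grip":0,"linear":[0,0,2],"rot":[0,0,0]},
    {"grip":0,"linear":[0,0,4],"rot":[0,0,0]},
    {"grip":0,"linear":[0,0,6],"rot":[0,0,0]},
    {"grip":0,"linear":[0,0,7.5],"rot":[0,0,0]},
    {"grip":0,"linear":[0,0,7.5],"rot":[0,0,0]}
  ]
}}

```text
clock: 33.62
position: [547.5, -75.4, 70.2]
ee_rot: [-0.115, 0.993, -0.0, 0.001]
contact_force: [-1.4, -0.2, 5.2]
gripper_width: 32.2
grasp_force: 61.2
```

Request:
{"op": "arm_command", "data": {
  "rows": [
    {"grip":0,"linear":[0,0,-1.5],"rot":[0,0,0]},
    {"grip":0.5,"linear":[0,0,-1.5],"rot":[0,0,0]},
    {"grip":0.5,"linear":[0,0,-1.5],"rot":[0,0,0]},
    {"grip":0.5,"linear":[0,0,-1.5],"rot":[0,0,0]},
    {"grip":0.5,"linear":[0,0,-20],"rot":[0,0,0]},
    {"grip":1,"linear":[0,0,-60],"rot":[0,0,0]},
    {"grip":1,"linear":[0,0,-110],"rot":[0,0,0]},
    {"grip":1,"linear":[0,0,-110],"rot":[0,0,0]}
  ]
}}

```text
clock: 34.62
position: [549.1, -75.3, 183.3]
ee_rot: [-0.115, 0.993, -0.0, 0.005]
contact_force: [0.0, 0.5, -0.4]
gripper_width: 85.4
grasp_force: 0.0
```

```bash
python3 - <<'E'
from h import *
a=imaging.get_image('top');b=imaging.get_image('side')
p,w=cap(a,HP['C']); print(p.round(1),w.round(1)); s=arm.read_state();print(s['position'],s['joints'][5])
go((w[0],w[1],150),None)
for r in models.tip_of(b,'head0')[:9]: print(round(r['score'],2),np.round(r['pixel'],1),atz(b,r['pixel'],0).round())
E
```

```text
[357.6 234. ] [ 414.7 -358.9   78. ]
[546.14885058 -75.24542976 179.00476231] -1.4978231450418702
lin [ 192.5 -246.3   28.7] rot [ 0.     0.001 -0.   ] yaw now 1.8 j6 -1.5
0.89 [282.9 279.4] [362. 167.   0.]
0.86 [145.  291.9] [629. 425.   0.]
0.78 [246.9 227.4] [569.  58.   0.]
0.74 [275.4 200.5] [ 574. -113.    0.]
0.61 [228.4 241.5] [575. 144.   0.]
0.57 [350.8 187.9] [ 399. -345.    0.]
0.56 [105.7 300. ] [689. 502.   0.]
```

Request:
{"op": "arm_command", "data": {
  "rows": [
    {"grip":1,"linear":[191,-248,0],"rot":[0,0,0]},
    {"grip":1,"linear":[191,-248,0],"rot":[0,0,0]},
    {"grip":1,"linear":[191,-248,0],"rot":[0,0,0]},
    {"grip":1,"linear":[191,-248,0],"rot":[0,0,0]},
    {"grip":1,"linear":[191,-248,0],"rot":[0,0,0]},
    {"grip":1,"linear":[191,-248,0],"rot":[0,0,0]},
    {"grip":1,"linear":[191,-248,20],"rot":[0,0,0]},
    {"grip":1,"linear":[191,-248,50],"rot":[0,0,0]},
    {"grip":1,"linear":[191,-248,50],"rot":[0,0,0]}
  ]
}}

```text
clock: 35.9
position: [415.1, -358.6, 125.6]
ee_rot: [-0.115, 0.993, 0.002, -0.003]
contact_force: [-0.3, 0.0, 0.0]
gripper_width: 85.4
grasp_force: 0.0
```

```bash
python3 - <<'E'
from h import *
s=arm.read_state();print(s['position'],s['joints'][5]); go((416,-360,47.5),None)
E
```

```text
[ 415.11733742 -358.57433274  125.61720496] -0.9227472577688807
lin [-1.  -2.  78.1] rot [ 0.005 -0.006  0.   ] yaw now 1.801 j6 -0.92
```

Request:
{"op": "arm_command", "data": {
  "rows": [
    {"grip":1,"linear":[-1,-2,40],"rot":[0,0,0]},
    {"grip":1,"linear":[-1,-2,70],"rot":[0,0,0]},
    {"grip":1,"linear":[-1,-2,80],"rot":[0,0,0]},
    {"grip":1,"linear":[-1,-2,80],"rot":[0,0,0]},
    {"grip":0,"linear":[-1,-2,80],"rot":[0,0,0]},
    {"grip":0,"linear":[-1,-2,80],"rot":[0,0,0]},
    {"grip":0,"linear":[-1,-2,80],"rot":[0,0,0]},
    {"grip":0,"linear":[-1,-2,80],"rot":[0,0,0]}
  ]
}}

```text
clock: 36.9
position: [418.6, -362.2, 49.8]
ee_rot: [-0.115, 0.993, -0.0, 0.0]
contact_force: [-1.8, 2.2, 6.1]
gripper_width: 32.6
grasp_force: 59.3
```

Request:
{"op": "arm_command", "data": {
  "rows": [
    {"grip":0.8,"linear":[0,0,0],"rot":[0,0,0]},
    {"grip":0.8,"linear":[0,0,0],"rot":[0,0,0]},
    {"grip":0.8,"linear":[0,0,0],"rot":[0,0,-1.57]},
    {"grip":0.8,"linear":[0,0,0],"rot":[0,0,-1.57]},
    {"grip":0.8,"linear":[0,0,0],"rot":[0,0,-1.57]},
    {"grip":0.8,"linear":[0,0,0],"rot":[0,0,-1.57]},
    {"grip":0.8,"linear":[0,0,0],"rot":[0,0,-1.57]},
    {"grip":0.8,"linear":[0,0,0],"rot":[0,0,-1.57]},
    {"grip":0.8,"linear":[0,0,0],"rot":[0,0,-1.57]},
    {"grip":0.8,"linear":[0,0,0],"rot":[0,0,-1.57]}
  ]
}}

```text
clock: 38.15
position: [418.2, -362.1, 48.4]
ee_rot: [0.763, -0.646, -0.0, 0.0]
contact_force: [-0.1, -0.2, 0.0]
gripper_width: 68.5
grasp_force: 0.0
```

Request:
{"op": "arm_command", "data": {
  "rows": [
    {"grip":0.8,"linear":[0,0,0],"rot":[0,0,0]},
    {"grip":0,"linear":[0,0,0],"rot":[0,0,0]},
    {"grip":0,"linear":[0,0,0],"rot":[0,0,0]},
    {"grip":0,"linear":[0,0,0],"rot":[0,0,0]},
    {"grip":0,"linear":[0,0,0],"rot":[0,0,0]},
    {"grip":0,"linear":[0,0,0],"rot":[0,0,0]}
  ]
}}

```text
clock: 38.9
position: [418.4, -362.2, 48.9]
ee_rot: [0.761, -0.649, 0.0, -0.0]
contact_force: [-0.3, -0.7, 1.5]
gripper_width: 32.6
grasp_force: 59.6
```

```bash
python3 - <<'E'
from h import *
s=arm.read_state();print(s['position'],s['contact_force'],s['joints'][5],s['gripper_width'])
z=s['position'][2]
t=np.array([558.2,79.5])+np.array([-5.7,-77.8]); print(t); go((*t,z),None)
E
```

```text
[ 418.39989878 -362.20811484   48.92636529] [-0.34578434 -0.7250814   1.4736296 ] 0.5792504911158918 32.631588768758995
[552.5   1.7]
lin [-338.1 -190.    -0. ] rot [-0. -0. -0.] yaw now -2.983 j6 0.58
```

Request:
{"op": "arm_command", "data": {
  "rows": [
    {"grip":0,"linear":[0,0,-55],"rot":[0,0,0]},
    {"grip":0,"linear":[0,0,-110],"rot":[0,0,0]},
    {"grip":0,"linear":[0,0,-140],"rot":[0,0,0]},
    {"grip":0,"linear":[-338,-190,-140],"rot":[0,0,0]},
    {"grip":0,"linear":[-338,-190,-140],"rot":[0,0,0]},
    {"grip":0,"linear":[-338,-190,-140],"rot":[0,0,0]},
    {"grip":0,"linear":[-338,-190,-140],"rot":[0,0,0]},
    {"grip":0,"linear":[-338,-190,-140],"rot":[0,0,0]},
    {"grip":0,"linear":[-338,-190,-140],"rot":[0,0,0]},
    {"grip":0,"linear":[-338,-190,-140],"rot":[0,0,0]}
  ]
}}

```text
clock: 40.15
position: [553.0, 5.2, 188.0]
ee_rot: [0.762, -0.647, -0.0, 0.0]
contact_force: [0.1, -1.0, -2.1]
gripper_width: 32.4
grasp_force: 60.2
```

Request:
{"op": "arm_command", "data": {
  "rows": [
    {"grip":0,"linear":[0,0,0],"rot":[0,0,0]},
    {"grip":0,"linear":[0,0,0],"rot":[0,0,0]}
  ]
}}

```text
clock: 40.4
position: [551.6, 0.6, 188.4]
ee_rot: [0.761, -0.649, -0.0, 0.0]
contact_force: [0.0, -0.3, -2.2]
gripper_width: 32.3
grasp_force: 60.2
```

```bash
python3 - <<'E'
from h import *
s=arm.read_state();print(s['position'],s['contact_force'],s['joints'][5])
go((552.5,1.7,84),None)
E
```

```text
[551.60253042   0.57603889 188.43777143] [ 0.04967197 -0.31683136 -2.23119853] -0.1372552049363331
lin [ -1.   -1.2 104.4] rot [ 0.001 -0.     0.   ] yaw now -2.984 j6 -0.14
```

Request:
{"op": "arm_command", "data": {
  "rows": [
    {"grip":0,"linear":[-1,-1,50],"rot":[0,0,0]},
    {"grip":0,"linear":[-1,-1,90],"rot":[0,0,0]},
    {"grip":0,"linear":[-1,-1,100],"rot":[0,0,0]},
    {"grip":0,"linear":[-1,-1,103],"rot":[0,0,0]},
    {"grip":0,"linear":[-1,-1,106],"rot":[0,0,0]},
    {"grip":0,"linear":[-1,-1,107],"rot":[0,0,0]},
    {"grip":0,"linear":[-1,-1,107],"rot":[0,0,0]}
  ]
}}

```text
clock: 41.28
position: [554.0, 3.1, 82.8]
ee_rot: [0.761, -0.649, 0.001, -0.001]
contact_force: [-0.2, -0.3, -0.7]
gripper_width: 32.5
grasp_force: 60.3
```

```bash
python3 - <<'E'
from h import *
s=arm.read_state();print(s['position'],s['contact_force'],s['joints'][5])
go((552.5,1.7,79.5),None)
E
```

```text
[553.95823946   3.0506651   82.82745342] [-0.15495651 -0.26918534 -0.72243341] -0.13922046813198893
lin [1.1 1.7 3.3] rot [-0.002  0.     0.   ] yaw now -2.982 j6 -0.14
```

Request:
{"op": "arm_command", "data": {
  "rows": [
    {"grip":0,"linear":[1,1.3,0],"rot":[0,0,0]},
    {"grip":0,"linear":[1,1.3,2],"rot":[0,0,0]},
    {"grip":0,"linear":[1,1.3,3.5],"rot":[0,0,0]},
    {"grip":0,"linear":[1,1.3,3.5],"rot":[0,0,0]}
  ]
}}

```text
clock: 41.78
position: [553.1, 2.0, 78.7]
ee_rot: [0.761, -0.649, 0.001, -0.001]
contact_force: [2.2, 1.5, 2.7]
gripper_width: 32.5
grasp_force: 60.5
```

```bash
python3 - <<'E'
from h import *
s=arm.read_state();print(s['position'],s['contact_force'],s['joints'][5])
E
```

```text
[553.1341225    2.02918297  78.73010944] [2.19846291 1.49847717 2.74257018] -0.137643870239485
```

Request:
{"op": "arm_command", "data": {
  "rows": [
    {"grip":0,"linear":[0,0,0],"rot":[0,0,0.15]},
    {"grip":0,"linear":[0,0,0],"rot":[0,0,0.3]},
    {"grip":0,"linear":[0,0,0],"rot":[0,0,0.45]},
    {"grip":0,"linear":[0,0,0],"rot":[0,0,0.6]},
    {"grip":0,"linear":[0,0,0],"rot":[0,0,0.75]},
    {"grip":0,"linear":[0,0,0],"rot":[0,0,0.9]},
    {"grip":0,"linear":[0,0,0],"rot":[0,0,0.9]}
  ]
}}

```text
clock: 42.65
position: [551.3, 1.3, 78.1]
ee_rot: [-0.404, 0.915, 0.0, -0.001]
contact_force: [-0.3, 0.0, 3.0]
gripper_width: 32.2
grasp_force: 60.6
```

```bash
python3 - <<'E'
from h import *
s=arm.read_state(); print(s['position'],s['joints'][5],s['contact_force'],s['wrist_torque'])
E
```

```text
[551.32457611   1.29050261  78.13240863] -1.0360104444976541 [-3.00374806e-01  1.48914382e-04  3.03326968e+00] [-0.04422017  0.12018317  0.00859576]
```

Request:
{"op": "arm_command", "data": {
  "rows": [
    {"grip":0,"linear":[-0.6,-0.4,0],"rot":[0,0,0.12]},
    {"grip":0,"linear":[-0.6,-0.4,0],"rot":[0,0,0.24]},
    {"grip":0,"linear":[-0.6,-0.4,0],"rot":[0,0,0.36]},
    {"grip":0,"linear":[-0.6,-0.4,0],"rot":[0,0,0.48]},
    {"grip":0,"linear":[-0.6,-0.4,0],"rot":[0,0,0.6]},
    {"grip":0,"linear":[-0.6,-0.4,0],"rot":[0,0,0.72]},
    {"grip":0,"linear":[-0.6,-0.4,0],"rot":[0,0,0.84]},
    {"grip":0,"linear":[-0.6,-0.4,0],"rot":[0,0,0.84]}
  ]
}}

```text
clock: 43.65
position: [553.3, 2.3, 77.9]
ee_rot: [0.003, 1.0, 0.0, 0.0]
contact_force: [1.9, 2.4, -1.9]
gripper_width: 32.2
grasp_force: 60.2
```

```bash
python3 - <<'E'
from h import *
s=arm.read_state(); print(s['position'],s['joints'][5],s['contact_force'],s['wrist_torque'])
go((552.8,1.7,78),None)
E
```

```text
[553.25377928   2.31651606  77.90004639] -1.8741204842729948 [ 1.88152613  2.44054368 -1.86043108] [ 0.76278905 -0.76896279  0.03327631]
lin [ 0.4 -0.6 -0.1] rot [ 0.001  0.001 -0.   ] yaw now 1.564 j6 -1.87
```

Engaged, since the load dropped to -1.9. Lower it.

Request:
{"op": "arm_command", "data": {
  "rows": [
    {"grip":0,"linear":[0,0,3],"rot":[0,0,0]},
    {"grip":0,"linear":[0,0,6],"rot":[0,0,0]},
    {"grip":0,"linear":[0,0,8],"rot":[0,0,0]},
    {"grip":0,"linear":[0,0,9.5],"rot":[0,0,0]},
    {"grip":0,"linear":[0,0,9.5],"rot":[0,0,0]}
  ]
}}

```text
clock: 44.28
position: [554.0, 2.2, 70.9]
ee_rot: [0.004, 1.0, 0.0, 0.001]
contact_force: [-0.5, 5.0, 11.7]
gripper_width: 32.6
grasp_force: 61.8
```

Request:
{"op": "arm_command", "data": {
  "rows": [
    {"grip":0,"linear":[0,0,-2.5],"rot":[0,0,0]},
    {"grip":0.5,"linear":[0,0,-2.5],"rot":[0,0,0]},
    {"grip":0.5,"linear":[0,0,-2.5],"rot":[0,0,0]},
    {"grip":0.5,"linear":[0,0,-2.5],"rot":[0,0,0]},
    {"grip":0.5,"linear":[0,0,-20],"rot":[0,0,0]},
    {"grip":0.5,"linear":[0,0,-60],"rot":[0,0,0]},
    {"grip":0,"linear":[40,30,-120],"rot":[0,0,0]},
    {"grip":0,"linear":[80,60,-120],"rot":[0,0,0]},
    {"grip":0,"linear":[120,60,-120],"rot":[0,0,0]},
    {"grip":0,"linear":[150,55,-120],"rot":[0,0,0]}
  ]
}}

```text
clock: 45.52
position: [401.3, 58.3, 188.6]
ee_rot: [0.005, 1.0, -0.0, -0.0]
contact_force: [-0.2, -1.1, 0.3]
gripper_width: 0.2
grasp_force: 0.0
```

```bash
python3 - <<'E'
from h import *
b=imaging.get_image('side'); save(b,'side3.png',[120,120,320,270],4)
s=arm.read_state(); print(s['position'],s['joints'][5]); go((410,50,180),np.pi/2-.073)
E
```

```text
[397.7512564   56.79554459 188.10732661] -2.1292363528788885
lin [-12.4  -6.7   8.1] rot [-0.001 -0.004  0.063] yaw now 1.561 j6 -2.13
```

View pics/side3.png

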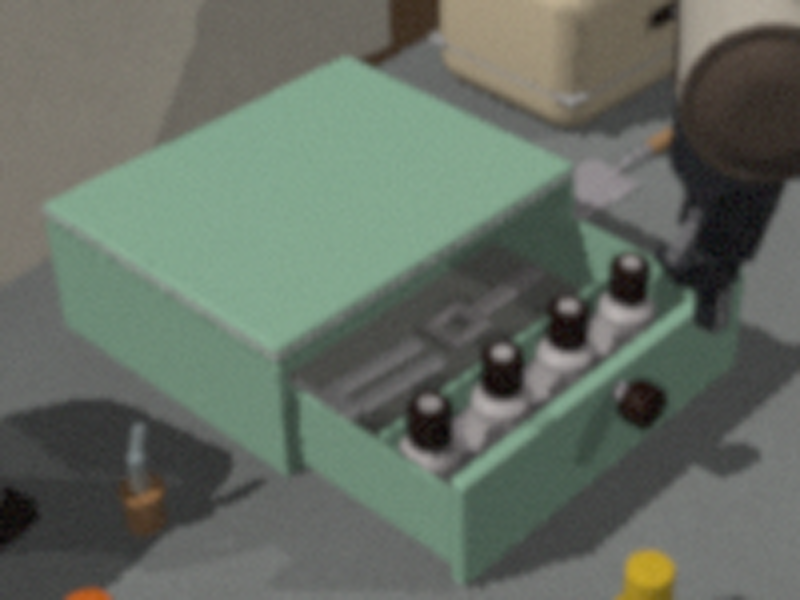

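All four heads sit level in the drawer, with caps at (430,405), (502,353), (568,305) and (630,262) in the crop. Now close it by pushing the knob.

Request:
{"op": "arm_command", "data": {
  "rows": [
    {"grip":0,"linear":[-17,-4.5,0],"rot":[0,0,0.063]},
    {"grip":0,"linear":[-17,-4.5,50],"rot":[0,0,0.063]},
    {"grip":0,"linear":[-17,-4.5,100],"rot":[0,0,0.063]},
    {"grip":0,"linear":[-17,-4.5,110],"rot":[0,0,0.063]},
    {"grip":0,"linear":[-17,-4.5,110],"rot":[0,0,0.063]},
    {"grip":0,"linear":[-17,-4.5,110],"rot":[0,0,0.063]}
  ]
}}

```text
clock: 46.32
position: [422.0, 54.3, 80.3]
ee_rot: [0.037, 0.999, 0.001, 0.002]
contact_force: [-0.5, -0.6, 0.3]
gripper_width: 0.1
grasp_force: 0.0
```

```bash
python3 - <<'E'
from h import *
s=arm.read_state(); print(s['position'],s['joints'][5],s['contact_force']); go((585,40,78),np.pi/2-.073)
E
```

```text
[421.96240691  54.31759261  80.26931578] -2.1578240247864087 [-0.49606496 -0.59916343  0.32213824]
lin [-163.6   -2.4    2.8] rot [ 0.002  0.003 -0.   ] yaw now 1.498 j6 -2.16
```

Request:
{"op": "arm_command", "data": {
  "rows": [
    {"grip":0,"linear":[-8,-2,0],"rot":[0,0,0]},
    {"grip":0,"linear":[-15,-2,0],"rot":[0,0,0]},
    {"grip":0,"linear":[-28,-2,0],"rot":[0,0,0]},
    {"grip":0,"linear":[-45,-2,0],"rot":[0,0,0]},
    {"grip":0,"linear":[-65,-2,0],"rot":[0,0,0]},
    {"grip":0,"linear":[-85,-2,0],"rot":[0,0,0]},
    {"grip":0,"linear":[-105,-2,0],"rot":[0,0,0]},
    {"grip":0,"linear":[-125,-2,0],"rot":[0,0,0]},
    {"grip":0,"linear":[-142,-2,0],"rot":[0,0,0]},
    {"grip":0,"linear":[-155,-2,0],"rot":[0,0,0]}
  ]
}}

```text
clock: 47.58
position: [575.7, 40.0, 78.7]
ee_rot: [0.037, 0.999, -0.0, -0.0]
contact_force: [-3.1, 1.1, 1.6]
gripper_width: 0.0
grasp_force: 1.4
```

Request:
{"op": "arm_command", "data": {
  "rows": [
    {"grip":0,"linear":[-8,0,0],"rot":[0,0,0]},
    {"grip":0,"linear":[-14,0,0],"rot":[0,0,0]},
    {"grip":0,"linear":[-19,0,0],"rot":[0,0,0]},
    {"grip":0,"linear":[-19,0,0],"rot":[0,0,0]}
  ]
}}

```text
clock: 48.08
position: [594.6, 39.2, 78.9]
ee_rot: [0.036, 0.999, 0.0, 0.001]
contact_force: [0.0, -0.2, -0.9]
gripper_width: -0.0
grasp_force: 0.0
```

Request:
{"op": "arm_command", "data": {
  "rows": [
    {"grip":0,"linear":[-3,0,0],"rot":[0,0,0]},
    {"grip":0,"linear":[-6,0,0],"rot":[0,0,0]},
    {"grip":0,"linear":[-6,0,0],"rot":[0,0,0]},
    {"grip":0,"linear":[-6,0,0],"rot":[0,0,0]}
  ]
}}

```text
clock: 48.58
position: [597.8, 38.6, 78.6]
ee_rot: [0.037, 0.999, -0.0, -0.002]
contact_force: [-5.6, 2.3, 3.6]
gripper_width: -0.0
grasp_force: 3.0
```

Request:
{"op": "arm_command", "data": {
  "rows": [
    {"grip":0,"linear":[-2,0,0],"rot":[0,0,0]},
    {"grip":0,"linear":[-4,0,0],"rot":[0,0,0]},
    {"grip":0,"linear":[-4,0,0],"rot":[0,0,0]},
    {"grip":0,"linear":[-4,0,0],"rot":[0,0,0]}
  ]
}}

```text
clock: 49.08
position: [597.8, 38.5, 78.6]
ee_rot: [0.037, 0.999, -0.001, -0.006]
contact_force: [-16.6, 5.4, 11.1]
gripper_width: -0.1
grasp_force: 8.2
```

Request:
{"op": "arm_command", "data": {
  "rows": [
    {"grip":0,"linear":[5,0,0],"rot":[0,0,0]},
    {"grip":0,"linear":[40,0,0],"rot":[0,0,0]},
    {"grip":0,"linear":[90,0,0],"rot":[0,0,0]},
    {"grip":0,"linear":[140,0,-40],"rot":[0,0,0]},
    {"grip":0,"linear":[140,-60,-100],"rot":[0,0,0]},
    {"grip":0,"linear":[140,-120,-120],"rot":[0,0,0]},
    {"grip":0,"linear":[140,-120,-120],"rot":[0,0,0]},
    {"grip":0,"linear":[140,-120,-120],"rot":[0,0,0]}
  ]
}}

```text
clock: 50.08
position: [456.3, -72.2, 200.0]
ee_rot: [0.038, 0.999, 0.0, 0.002]
contact_force: [0.2, 0.7, -0.4]
gripper_width: 0.2
grasp_force: 0.0
```

```bash
python3 - <<'E'
from h import *
b=imaging.get_image('side'); save(b,'side4.png',s=1.5)
E
```

```text
(no output)
```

View pics/side4.png

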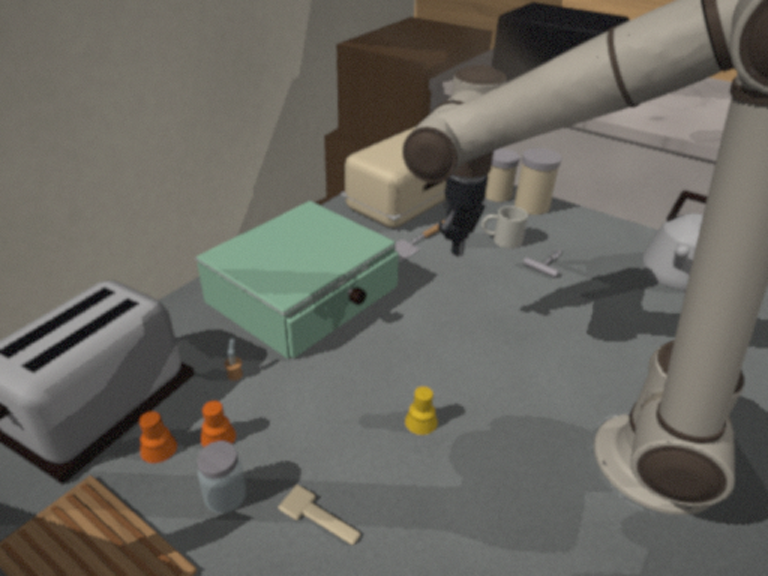

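The drawer is shut, with its knob at (357,296) as at the start. The counter is clear of heads and the bystanders are unmoved.

```bash
python3 -c "
from bench import job
print(job.job_done())"
```

```text
the job is handed in; nothing more can be done
None
```

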